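# Restock the masking-film roll stand

## Robot

A 7-joint arm with a two-finger parallel gripper is mounted at the origin on the work surface. World frame = base frame: x ahead of the robot, y to its left, z up, the work surface at z = 0. Lengths are in m, angles in degrees, forces in N, time in s.
With the tool pointing down it reaches from about 0.425 to 0.875 m from the base axis. Payload 4.7 kg.
Tool frame: the origin (TCP) lies at the very end of the fingers, on their centre line; the grasp point (between the pads) lies 19 mm behind it; z points along the fingers, y is the direction in which the jaws open and shut (so a half turn about z gives the same grasp; the last joint's range is limited). The gripper opens to 87 mm and grips with 3 to 60 N. Pads are 19 mm wide; open, the fingers measure 117 mm over their backs; the gripper's body (75 mm by 190 mm) begins 51 mm behind the grasp point.
Start: joints at [74.032, 18.392, -4.016, 83.108, 1.295, 78.541, -3.26], TCP at [0.188, -0.622, 0.223] pointing down, gripper open.
Joint ranges: [-163.93, 163.93], [-17.29, 119.83], [-79.2, 71.16], [3.27, 140.29], [-89.18, 269.18], [5.43, 117.66], [-154.24, 154.24]. Speed limits (degrees/s): [147.25, 147.25, 180, 180, 180, 180, 180].

## Interface

Orientations are given as [roll, pitch, yaw] about the fixed x, y, z axes, in that order (R = Rz(yaw) Ry(pitch) Rx(roll)).
In Python, from cell import env gives the robot as it stands.
- The arm moves only by the tool servo_tool, never from a script. Its argument "increments" is a list that holds one entry, the list of rows, each a list of 7 numbers: the shift along the tool's x, y, z in m, then the turn, a rotation vector about the tool's x, y, z in degrees, then the opening, from -1 (shut) to 1 (fully open). In form: [[[dx, dy, dz, rx, ry, rz, fingers], ...]]. A call has 1 to 20 rows; each row is the pose to reach, as a shift and turn from the pose commanded when the call began, along the tool's axes at that moment; what a row does not reach only later rows make up. A row lasts 1/10 s, in which the tool goes at most 50 mm and 8.59 degrees, less where a joint would pass 70% of its speed; a pose out of reach is approached as far as the arm can. A call with a gripper value outside its range is refused whole. The fingers move at their own pace and stop on an object; "squeeze" is the grip in N (left out, the last holds). Time passes only in rows, so rows that repeat a pose let the fingers close. It gives the time, the measured TCP pose, the force and the opening at its end, in the units of the state.
- env.get_obs(): the state, without advancing time (a new reading comes with each control period).
- env.read_camera(name): name is "scene" or "top"; returns a dict with "frame" (480x640x3 uint8, blue, green, red), "intrinsics" (3x3 intrinsics, pixels), "rvec" (rotation vector, rad) and "tvec" (3), from world to camera coordinates, as OpenCV has them. Camera axes: x right, y down, z forward; pixel columns grow to the right and rows downward; lengths in m; the calibration is good to about 2 mm. A picture is of the moment at which its call begins. There is no depth.
- env.sign_off(): hands the job in, once; it reports no verdict.
The state is a dict: "time_s": time; "qpos": joint angles; "joint_velocities": joint speeds; "effort": joint torques, N m; "tool_pos": TCP position; "tool_rot": TCP orientation; "force": force on the tool from outside, world axes, zero at the start; "wrist_torque": the same for the moment, N m; "grip_width": finger opening in m.
Only numpy, scipy, OpenCV 4.12 (cv2) and the standard library are available. Lean on these libraries where they do the work, as an engineer would, in place of code of your own. Each camera call takes 0.05 s, during which the arm holds its last target.

## Task

First draw the spindle out of the spent core on the roll stand and park it in the bracket's side notch, hanging by its grip, then put the spent core in the clear bin. Load every full roll upright over a bore of the stand and drop a spindle (the rack's or the parked one) down through each roll until you feel it seat fully home in the bore. Keep any spare spindle in the notch or the rack, never in an empty bore, and leave the other things on the table where they are.

Things in the scene. Friction and masses are not known exactly. Their poses are not given: they have to be found in the camera images.
- stand: fixed roll stand: grey plate 120 mm (its x) by 330 mm (its y), 40 mm high, with three upright blind bores in a row along its y; beyond its +y end an upright steel bracket. Origin on the table under the plate's centre; z up
- bore0 (a point): centre of the mouth of bore 0, on the plate's top (z = 40 mm); 14 mm wide, 32 mm deep; bores are 95 mm apart, bore0 farthest from the bracket, bore2 nearest to it
- bore1 (a point): centre of the mouth of bore 1, on the plate's top (z = 40 mm); 14 mm wide, 32 mm deep; bores are 95 mm apart, bore0 farthest from the bracket, bore2 nearest to it. At the start the spent core stands over this one with spindle0 through it
- bore2 (a point): centre of the mouth of bore 2, on the plate's top (z = 40 mm); 14 mm wide, 32 mm deep; bores are 95 mm apart, bore0 farthest from the bracket, bore2 nearest to it
- notch (a point): parking place in the bracket's side notch: on the middle line of a level slot 16 mm wide between two prongs (14 mm wide, 10 mm thick), at their top face, 165 mm above the table. Axes as the stand's: the slot runs along x, from x = -30 mm (open end) to +35 mm (upright). A spindle hangs in it with its grip resting on the prongs, within about 20 mm of this point
- rack: fixed wooden spindle rack 180 (its x) x 70 x 50 mm high with two upright holes; origin on the table under its centre
- rack_hole0 (a point): mouth of a rack hole, 50 mm above the table, 14 mm wide, 40 mm deep, 45 mm from the rack's centre along its -x; a spindle stands in it at the start
- rack_hole1 (a point): mouth of a rack hole, 50 mm above the table, 14 mm wide, 40 mm deep, 45 mm from the rack's centre along its +x; a spindle stands in it at the start
- bin: fixed clear open-topped bin for spent cores, 160 x 160 mm outside, 60 mm high, walls 4 mm; origin on the table under its centre
- spindle0: spindle: steel pin 12 mm thick and 140 mm long with tapered tip, topped by a black round grip 26 mm across and 40 mm high (180 mm in all). Origin at the tip, z along the pin to the grip. At the start through the spent core, its tip on the floor of bore1
- spindle1: spindle: steel pin 12 mm thick and 140 mm long with tapered tip, topped by a black round grip 26 mm across and 40 mm high (180 mm in all). Origin at the tip, z along the pin to the grip. At the start in the rack, its tip 10 mm above the table
- spindle2: spindle: steel pin 12 mm thick and 140 mm long with tapered tip, topped by a black round grip 26 mm across and 40 mm high (180 mm in all). Origin at the tip, z along the pin to the grip. At the start in the rack, its tip 10 mm above the table
- core: spent core: empty cardboard tube, 33 mm outside, 20 mm inside, 70 mm high; upright, origin at the centre of its lower end, z along the tube
- roll0: full roll of masking film standing upright: 54 mm across, 70 mm high, with a 20 mm hole along its axis (cardboard core, yellow tape band round the top), 220 g. Origin at the centre of its lower end, z up its axis. Two or three rolls are present
- roll1: full roll of masking film standing upright: 54 mm across, 70 mm high, with a 20 mm hole along its axis (cardboard core, yellow tape band round the top), 220 g. Origin at the centre of its lower end, z up its axis. Two or three rolls are present
- roll2: full roll of masking film standing upright: 54 mm across, 70 mm high, with a 20 mm hole along its axis (cardboard core, yellow tape band round the top), 220 g. Origin at the centre of its lower end, z up its axis. Two or three rolls are present
- tape: bystander: roll of masking tape lying flat, 90 mm across, 30 mm high; origin under its centre
- marker: bystander: grey marker pen with black cap, 125 mm long, lying down; origin on the table under its middle
- jar: bystander: clear jar with white lid, 60 mm across, 75 mm high; origin under its centre
- labels: bystander: small cardboard box of labels, 90 x 60 x 35 mm; origin under its centre

How it is judged:
By the outcome, as a careful person would: the job done as asked, in the order asked, and still so for the second after the job is handed in, with the robot touching nothing.
Of roll0, roll1, roll2 only 2 to 3 are there at a start; the rules pass over those that are not, and their reading is None.
At some moment in a run one of roll0, roll1, roll2 may be knocked a few centimetres aside while the robot is not near it.
It also fails if it takes over 210 s, if anything falls off the work surface, if the arm or the gripper's body presses on something with over 40 N, if the wrist force passes 120 N, or if a joint passes its speed limit or range.

## Working session

There is one attempt and no reset: what is moved stays moved. The work goes in short steps, Python scripts to look and compute and a tool call to move; the robot and the scene stay as the last step left them, time stands still between calls to the robot, and variables do not carry over. Pictures are saved under pics/ and viewed, and the job is handed in when it is done.

Besides the shell and the picture viewer there is one more tool, called after ">>>" by a JSON object that holds its "api" and its "payload", one argument or row to a line. servo_tool: Moves the arm, as the interface text tells. Its arguments: {"type":"object","properties":{"increments":{"type":"array","items":{"type":"array","items":{"type":"array","items":{"type":"number"}}}},"squeeze":{"type":"number"}},"required":["increments"]}

```bash
ls; mkdir -p pics
python3 - <<'E'
from cell import env
import cv2
o=env.get_obs(); print(o)
for n in("scene","top"):
    c=env.read_camera(n); cv2.imwrite(f"pics/{n}0.png",c["frame"]); print(n,c["intrinsics"],c["rvec"],c["tvec"])
E
```

```text
pics
{'time_s': 0.0, 'qpos': array([74.03128422, 18.43668056, -4.015693  , 83.17663084,  1.29410051,
       78.54167882, -3.26114066]), 'joint_velocities': array([-0.0744744 , -0.00382251,  0.08800633, -0.05033355,  0.02467293,
        0.03185755,  0.07489735]), 'effort': array([-1.53715973e-04, -4.91290390e+01, -4.04249439e-01, -3.12525201e+01,
       -6.41333009e-02,  4.38219379e-02,  1.74181118e-04]), 'tool_pos': array([ 0.18740817, -0.6217979 ,  0.22147336]), 'tool_rot': array([-1.79890208e+02,  5.00940755e-03,  1.67773414e+01]), 'force': array([ 0.16443736,  0.04435518, -0.33952002]), 'wrist_torque': array([ 0.0129113 , -0.01627313,  0.07049848]), 'grip_width': 0.08724312856855873}
scene [[591.86273871   0.         312.63855622]
 [  0.         591.86273871 236.06735529]
 [  0.           0.           1.        ]] [ 2.19200076  1.32828183 -0.42936486] [-0.245769   -0.28451814  1.4027939 ]
top [[433.92842372   0.         316.48056473]
 [  0.         433.92842372 236.90298623]
 [  0.           0.           1.        ]] [ 2.08455143 -2.1289205   0.17553883] [0.04914592 0.53538259 1.04891439]
```

View pics/scene0.png

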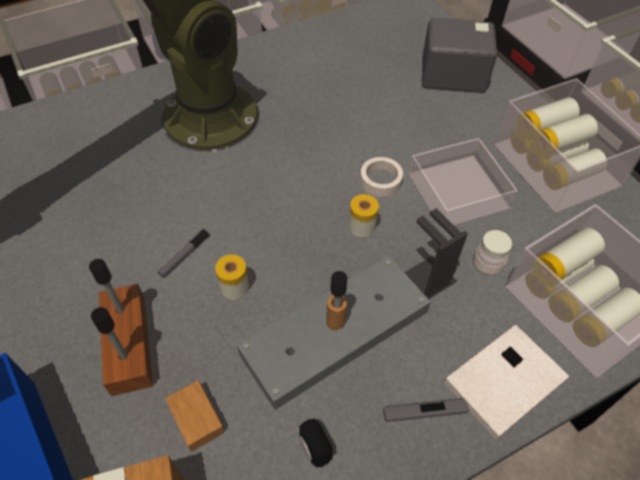

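View pics/top0.png

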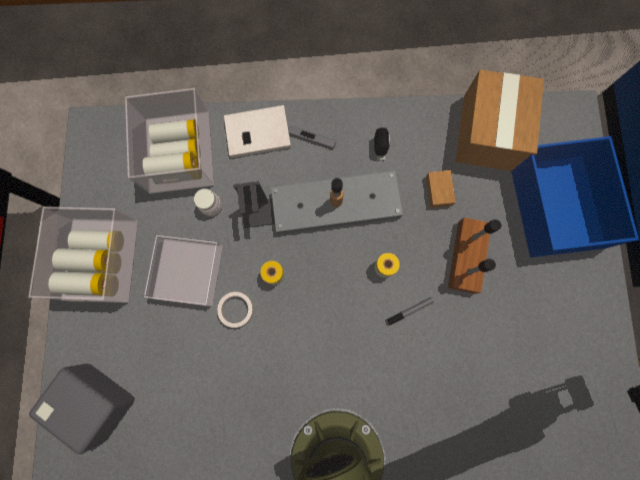

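Scene view: spent core at (337,310), bores at (290,351) and (379,297), rolls at (365,215) and (232,275), rack at (123,340), bracket at (440,250) and bin at (462,185). There are only two loose rolls. The top view agrees.

```bash
cat > h.py <<'E'
import numpy as np, cv2
from cell import env
def cam(n): 
    c=env.read_camera(n); c['R']=cv2.Rodrigues(np.array(c['rvec'],float))[0]; return c
def ray(c,p):
    u=cv2.undistortPoints(np.array([[p]],float),c['intrinsics'],None)[0,0]
    d=c['R'].T@np.array([u[0],u[1],1.]); o=-c['R'].T@np.array(c['tvec']).ravel(); return o,d/np.linalg.norm(d)
def plane(c,p,z):
    o,d=ray(c,p); return o+d*(z-o[2])/d[2]
def proj(c,P):
    return cv2.projectPoints(np.array(P,float).reshape(-1,3),np.array(c['rvec'],float),np.array(c['tvec'],float),c['intrinsics'],None)[0].reshape(-1,2)
def tri(c1,p1,c2,p2):
    o1,d1=ray(c1,p1);o2,d2=ray(c2,p2)
    A=np.stack([d1,-d2],1); t=np.linalg.lstsq(A,o2-o1,rcond=None)[0]
    a=o1+d1*t[0];b=o2+d2*t[1]; return (a+b)/2,np.linalg.norm(a-b)
def crop(c,box,name,s=4):
    x0,y0,x1,y1=box; cv2.imwrite(name,cv2.resize(c['frame'][y0:y1,x0:x1],None,fx=s,fy=s,interpolation=cv2.INTER_CUBIC))
E
python3 - <<'E'
from h import *
np.set_printoptions(precision=4,suppress=True)
S=cam('scene');T=cam('top')
for n,c in(('s',S),('t',T)):
    print(n,'campos',ray(c,(320,240))[0], 'tcp px',proj(c,[.188,-.622,.223]),'base',proj(c,[0,0,0]))
    hsv=cv2.cvtColor(c['frame'],cv2.COLOR_BGR2HSV)
    m=cv2.inRange(hsv,(20,150,100),(32,255,255))
    for q in cv2.findContours(m,cv2.RETR_EXTERNAL,cv2.CHAIN_APPROX_NONE)[0]:
        if cv2.contourArea(q)>60: 
            b=cv2.boundingRect(q); e=cv2.minEnclosingCircle(q); print(b,e,plane(c,e[0],.07))
crop(T,(230,160,410,245),'pics/t_stand.png',4)
crop(S,(220,200,480,410),'pics/s_stand.png',3)
crop(T,(440,200,510,310),'pics/t_rack.png',5)
crop(S,(80,240,180,410),'pics/s_rack.png',3)
E
```

```text
s campos [ 1.0508 -0.2793  0.9628] tcp px [[-127.8965  204.1676]] base [[208.9444 116.0243]]
(215, 255, 31, 30) ((230.41075134277344, 268.941650390625), 15.532694816589355) [ 0.4683 -0.1354  0.07  ]
(539, 253, 26, 26) ((551.0, 266.5), 15.945319175720215) [0.7308 0.3808 0.07  ]
(351, 195, 28, 27) ((363.94232177734375, 207.0), 14.374323844909668) [0.4553 0.1509 0.07  ]
(524, 111, 34, 36) ((541.0, 129.0), 23.345335006713867) [0.4445 0.6026 0.07  ]
t campos [0.3236 0.0095 1.1333] tcp px [[653.5855 386.5849]] base [[336.8119 458.387 ]]
(90, 273, 15, 22) ((99.0, 283.5), 11.629803657531738) [0.428  0.5798 0.07  ]
(260, 261, 23, 23) ((271.25, 271.75), 11.319331169128418) [0.448  0.1506 0.07  ]
(377, 253, 22, 23) ((387.5, 263.875), 11.303445816040039) [ 0.4612 -0.1358  0.07  ]
(93, 250, 15, 21) ((101.5, 260.0), 10.965956687927246) [0.4868 0.5782 0.07  ]
(183, 120, 15, 49) ((189.5, 144.0), 24.4183292388916) [0.7901 0.3672 0.07  ]
```

```bash
python3 -c "
import cv2
print([cv2.imread('pics/'+n).shape for n in ('t_stand.png','s_stand.png','t_rack.png','s_rack.png')])"
```

```text
[(340, 720, 3), (630, 780, 3), (550, 350, 3), (510, 300, 3)]
```

View pics/t_stand.png

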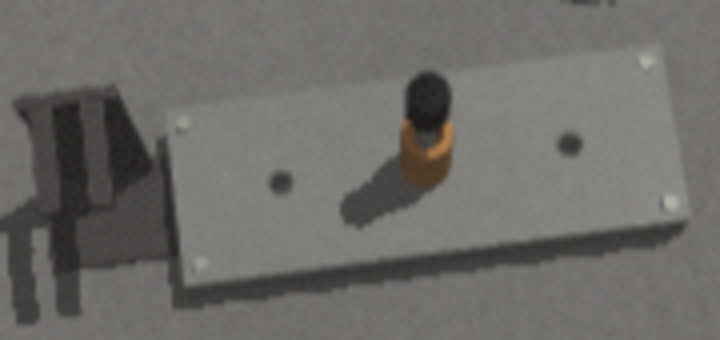

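View pics/s_stand.png

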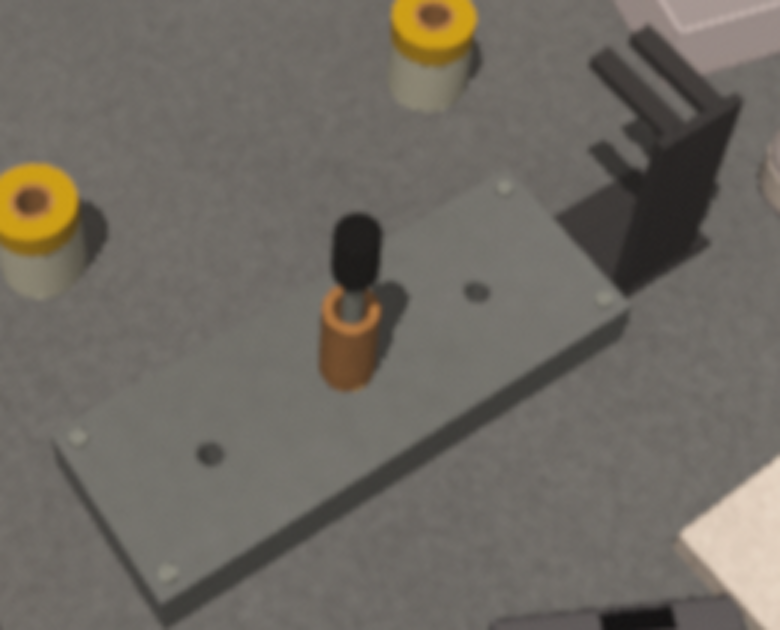

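View pics/t_rack.png

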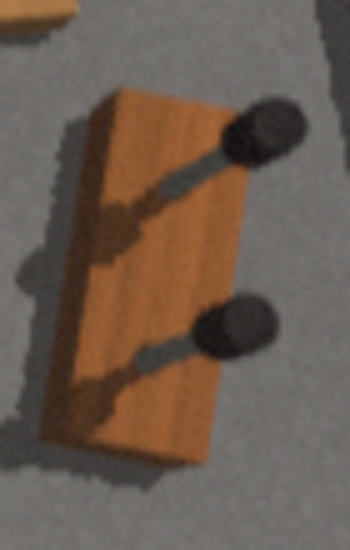

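View pics/s_rack.png

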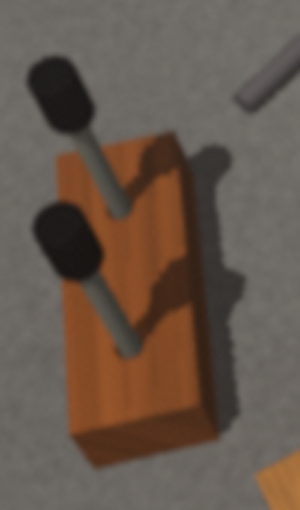

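```bash
cat >> h.py <<'E'
def darkc(c,p,r=8):
    # weighted centroid of dark spot around p
    x,y=[int(round(v)) for v in p]; g=cv2.cvtColor(c['frame'],cv2.COLOR_BGR2GRAY)[y-r:y+r+1,x-r:x+r+1].astype(float)
    bg=np.median(g); w=np.clip(bg-8-g,0,None); M=cv2.moments(w.astype(np.float32)); return np.array([x-r+M['m10']/M['m00'],y-r+M['m01']/M['m00']])
E
python3 - <<'E'
from h import *
np.set_printoptions(precision=4,suppress=True)
S=cam('scene');T=cam('top')
for n,ps,pt in(('bore0',(290,351.3),(372.2,196)),('bore2',(379,297.3),(300,205.5))):
    a=darkc(S,ps);b=darkc(T,pt); print(n,a,b,plane(S,a,.04),plane(T,b,.04),tri(S,a,T,b))
# screws
def br(c,p,r=4):
    x,y=[int(round(v)) for v in p]; g=cv2.cvtColor(c['frame'],cv2.COLOR_BGR2GRAY)[y-r:y+r+1,x-r:x+r+1].astype(float)
    w=np.clip(g-np.median(g)-15,0,None); M=cv2.moments(w.astype(np.float32)); return np.array([x-r+M['m10']/M['m00'],y-r+M['m01']/M['m00']])
sc=[(504,187),(604,298),(78,437),(168,573)]; tc=[(200,264),(182,124),(670,203),(646,62)]
A=[];B=[]
for s,t in zip(sc,tc):
    a=br(S,(s[0]/3+220,s[1]/3+200)); b=br(T,(t[0]/4+230,t[1]/4+160)); A.append(plane(S,a,.04));B.append(plane(T,b,.04)); print(A[-1],B[-1],tri(S,a,T,b))
print('mean',np.mean(A,0),np.mean(B,0))
for c in (A,B):
    c=np.array(c); d=(c[0]+c[1]-c[2]-c[3]); print('stand y dir deg',np.degrees(np.arctan2(d[1],d[0]))-90, d/2)
# prong points
for nm,p in(('prongs',[(20,100),(115,90),(48,212),(112,206),(52,100),(80,98)]),):
    for q in p: print(q,plane(T,(q[0]/4+230,q[1]/4+160),.165))
for q in [(597,55),(640,35),(612,60),(632,42),(738,100),(668,138)]: print('S',q,plane(S,(q[0]/3+220,q[1]/3+200),.165))
# spindle grips tops
for q in [(272,122),(245,318)]: print('rack T',plane(T,(q[0]/5+440,q[1]/5+200),.19))
for q in [(50,75),(60,222)]: print('rack S top',plane(S,(q[0]/3+80,q[1]/3+240),.19))
for q in [(119,212),(129,350)]: print('rack S hole',plane(S,(q[0]/3+80,q[1]/3+240),.05))
for q in [(429,93)]: print('sp0 T',plane(T,(q[0]/4+230,q[1]/4+160),.188))
for q in [(357,230)]: print('sp0 S',plane(S,(q[0]/3+220,q[1]/3+200),.188))
E
```

```text
bore0 [289.3938 350.9904] [371.9879 195.6812] [ 0.6478 -0.1069  0.04  ] [ 0.6448 -0.1085  0.04  ] (array([ 0.6461, -0.1076,  0.0373]), np.float64(0.002666730627910537))
bore2 [378.3928 296.9276] [299.7759 205.2361] [0.6271 0.0821 0.04  ] [0.6241 0.0803 0.04  ] (array([0.6254, 0.0818, 0.0374]), np.float64(0.002904130523724084))
[0.5698 0.1377 0.04  ] [0.5715 0.1327 0.04  ] (array([0.5714, 0.134 , 0.0442]), np.float64(0.0038058345947969384))
[0.6656 0.1482 0.04  ] [0.6668 0.1442 0.04  ] (array([0.6665, 0.1452, 0.0433]), np.float64(0.0030421691775216636))
[ 0.6035 -0.1684  0.04  ] [ 0.6044 -0.1722  0.04  ] (array([ 0.6042, -0.1702,  0.0429]), np.float64(0.0032389481767261716))
[ 0.6996 -0.1581  0.04  ] [ 0.7007 -0.1609  0.04  ] (array([ 0.7001, -0.1595,  0.0426]), np.float64(0.0021185311822013476))
mean [ 0.6346 -0.0101  0.04  ] [ 0.6359 -0.014   0.04  ]
stand y dir deg 6.301346208993806 [-0.0338  0.3062  0.    ]
stand y dir deg 6.2468402287953495 [-0.0334  0.305   0.    ]
(20, 100) [0.6427 0.2237 0.165 ]
(115, 90) [0.6473 0.1678 0.165 ]
(48, 212) [0.5747 0.2061 0.165 ]
(112, 206) [0.5773 0.169  0.165 ]
(52, 100) [0.6422 0.2048 0.165 ]
(80, 98) [0.643  0.1883 0.165 ]
S (597, 55) [0.5837 0.1762 0.165 ]
S (640, 35) [0.5829 0.2064 0.165 ]
S (612, 60) [0.5907 0.1817 0.165 ]
S (632, 42) [0.5851 0.1993 0.165 ]
S (738, 100) [0.647  0.2285 0.165 ]
S (668, 138) [0.6504 0.1785 0.165 ]
rack T [ 0.5279 -0.358   0.19  ]
rack T [ 0.4414 -0.3381  0.19  ]
rack S top [ 0.4436 -0.3369  0.19  ]
rack S top [ 0.5312 -0.3562  0.19  ]
rack S hole [ 0.4464 -0.3379  0.05  ]
rack S hole [ 0.5336 -0.3585  0.05  ]
sp0 T [ 0.6328 -0.0152  0.188 ]
sp0 S [ 0.6359 -0.011   0.188 ]
```

```bash
cat >> h.py <<'E'
from scipy.spatial.transform import Rotation as Ro
c0=np.array([.6355,-.0130]); yd=np.array([-.1089,.994]); xd=np.array([.994,.1089])
def goal(x,y,z,yaw):
    o=env.get_obs(); R=Ro.from_euler('xyz',o['tool_rot'],degrees=True); G=Ro.from_euler('xyz',[180,0,yaw],degrees=True)
    d=R.inv().apply(np.array([x,y,z])-o['tool_pos']); r=(R.inv()*G).as_rotvec(degrees=True)
    print('delta',np.round(d,4),'rot',np.round(r,2))
def st():
    o=env.get_obs(); print(round(o['time_s'],2),'pos',np.round(o['tool_pos'],4),'rot',np.round(o['tool_rot'],2),'F',np.round(o['force'],1),'M',np.round(o['wrist_torque'],2),'w',round(o['grip_width'],4))
E
python3 -c "
from h import *
st();goal(*c0,.25,6.25)"
```

```text
0.3 pos [ 0.1875 -0.6222  0.2222] rot [-179.97    0.     16.78] F [-0.3  0.1 -0.3] M [ 0.05  0.06 -0.  ] w 0.0873
delta [ 0.6047 -0.454  -0.0276] rot [-3.000e-02  1.000e-02  1.053e+01]
```

>>> {"api": "servo_tool", "payload": {
  "increments": [
    [[0.1, -0.07, -0.04, 0, 0, 3, 1], [0.605, -0.454, -0.028, 0, 0, 10.5, 1], [0.605, -0.454, -0.028, 0, 0, 10.5, 1], [0.605, -0.454, -0.028, 0, 0, 10.5, 1], [0.605, -0.454, -0.028, 0, 0, 10.5, 1], [0.605, -0.454, -0.028, 0, 0, 10.5, 1], [0.605, -0.454, -0.028, 0, 0, 10.5, 1], [0.605, -0.454, -0.028, 0, 0, 10.5, 1], [0.605, -0.454, -0.028, 0, 0, 10.5, 1], [0.605, -0.454, -0.028, 0, 0, 10.5, 1], [0.605, -0.454, -0.028, 0, 0, 10.5, 1], [0.605, -0.454, -0.028, 0, 0, 10.5, 1], [0.605, -0.454, -0.028, 0, 0, 10.5, 1], [0.605, -0.454, -0.028, 0, 0, 10.5, 1], [0.605, -0.454, -0.028, 0, 0, 10.5, 1], [0.605, -0.454, -0.028, 0, 0, 10.5, 1], [0.605, -0.454, -0.028, 0, 0, 10.5, 1], [0.605, -0.454, -0.028, 0, 0, 10.5, 1], [0.605, -0.454, -0.028, 0, 0, 10.5, 1], [0.605, -0.454, -0.028, 0, 0, 10.5, 1]]
  ],
  "squeeze": 20
}}

```text
time_s: 2.3
tool_pos: [0.6354, -0.0153, 0.2508]
tool_rot: [179.9, -0.0, 6.1]
force: [-0.0, -0.1, 0.7]
grip_width: 0.0869
```

Run:
```python
from h import *
st();goal(*c0,.154,6.25)
S=cam('scene');T=cam('top')
crop(S,(220,150,480,350),'pics/s1.png',3)
crop(T,(230,120,430,270),'pics/t1.png',4)
```

```text
2.3 pos [ 0.6354 -0.0153  0.2508] rot [179.92  -0.     6.1 ] F [-0.  -0.1  0.7] M [0.01 0.01 0.02] w 0.0869
delta [ 0.0004 -0.0024  0.0968] rot [ 0.08 -0.   -0.15]
```

View pics/s1.png

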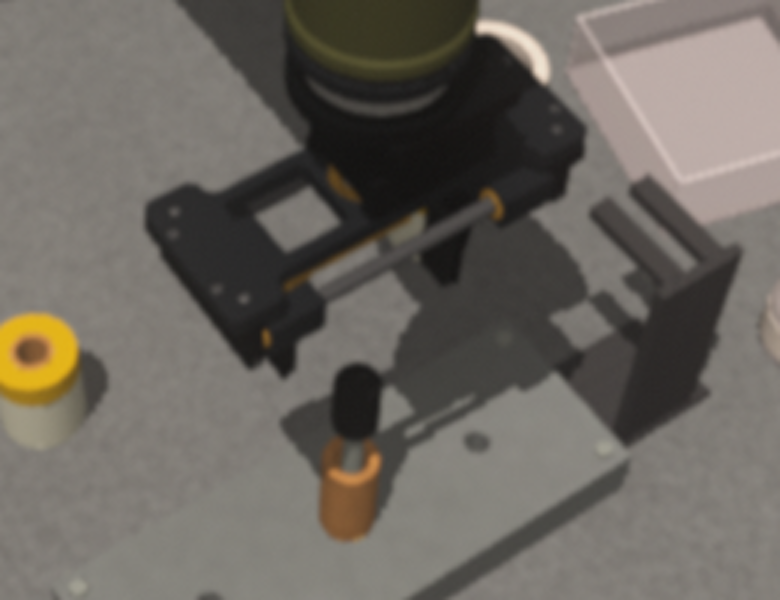

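View pics/t1.png

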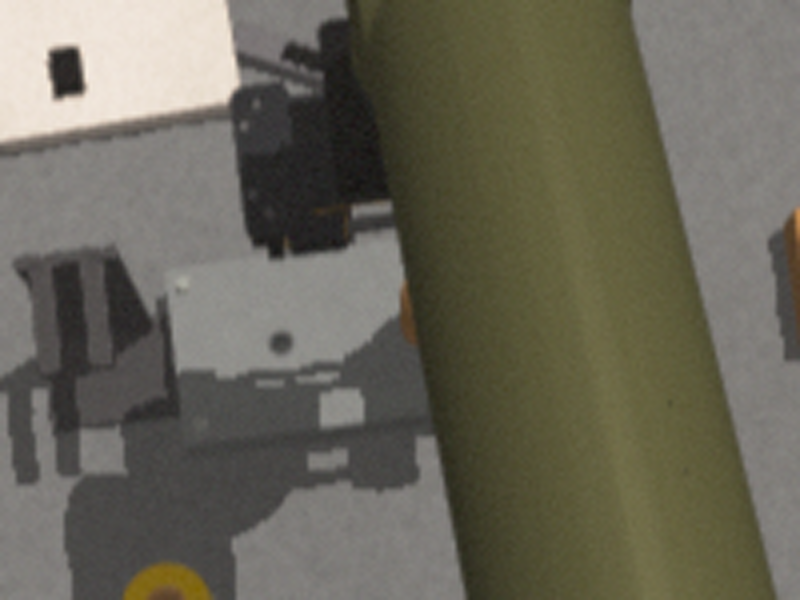

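The scene crop shows the fingers at (280,360) and (440,270), on either side of the grip at (357,400). I'll go down.

>>> {"api": "servo_tool", "payload": {
  "increments": [
    [[0, -0.0024, 0.03, 0, 0, 0, 1], [0, -0.0024, 0.06, 0, 0, 0, 1], [0, -0.0024, 0.085, 0, 0, 0, 1], [0, -0.0024, 0.097, 0, 0, 0, 1], [0, -0.0024, 0.097, 0, 0, 0, 1], [0, -0.0024, 0.097, 0, 0, 0, 0], [0, -0.0024, 0.097, 0, 0, 0, -0.3], [0, -0.0024, 0.097, 0, 0, 0, -0.5], [0, -0.0024, 0.097, 0, 0, 0, -0.5], [0, -0.0024, 0.097, 0, 0, 0, -0.6], [0, -0.0024, 0.097, 0, 0, 0, -0.7], [0, -0.0024, 0.097, 0, 0, 0, -0.8], [0, -0.0024, 0.097, 0, 0, 0, -0.8], [0, -0.0024, 0.097, 0, 0, 0, -0.8]]
  ],
  "squeeze": 15
}}

```text
time_s: 3.8
tool_pos: [0.6355, -0.0108, 0.1535]
tool_rot: [180.0, 0.0, 6.3]
force: [-1.1, -0.6, -0.0]
grip_width: 0.0254
```

```bash
python3 -c "
from h import *
st()"
```

```text
3.8 pos [ 0.6355 -0.0108  0.1535] rot [1.7998e+02 1.0000e-02 6.2800e+00] F [-1.1 -0.6 -0. ] M [-0.2  -0.01  0.02] w 0.0254
```

>>> {"api": "servo_tool", "payload": {
  "increments": [
    [[0, 0, 0, 0, 0, 0, -0.8], [0, 0, -0.01, 0, 0, 0, -0.8], [0, 0, -0.03, 0, 0, 0, -0.8], [0, 0, -0.06, 0, 0, 0, -0.8], [0, 0, -0.09, 0, 0, 0, -0.8], [0, 0, -0.12, 0, 0, 0, -0.8], [0, 0, -0.135, 0, 0, 0, -0.8], [0, 0, -0.135, 0, 0, 0, -0.8], [0, 0, -0.135, 0, 0, 0, -0.8]]
  ],
  "squeeze": 25
}}

```text
time_s: 4.7
tool_pos: [0.6351, -0.0107, 0.2874]
tool_rot: [-180.0, 0.1, 6.3]
force: [-0.9, -0.8, -2.1]
grip_width: 0.0256
```

Run:
```python
from h import *
st()
S=cam('scene')
n=c0+.207*yd-.075*xd; print(n); goal(*n,.29,6.25)
crop(S,(220,130,480,330),'pics/s2.png',3)
```

```text
4.7 pos [ 0.6351 -0.0107  0.2874] rot [-1.80e+02  8.00e-02  6.28e+00] F [-0.9 -0.8 -2.1] M [-0.01  0.01 -0.02] w 0.0256
[0.5384077 0.1845905]
delta [-0.0743 -0.2047 -0.0031] rot [-0.01  0.17  0.03]
```

View pics/s2.png

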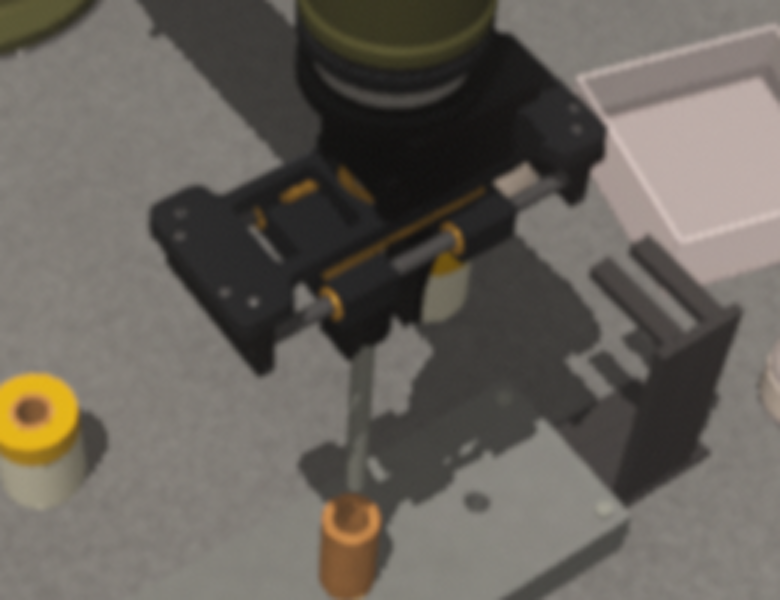

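>>> {"api": "servo_tool", "payload": {
  "increments": [
    [[-0.037, -0.05, 0, 0, 0, 0, -0.8], [-0.075, -0.1, 0, 0, 0, 0, -0.8], [-0.075, -0.15, 0, 0, 0, 0, -0.8], [-0.075, -0.18, 0, 0, 0, 0, -0.8], [-0.075, -0.207, 0.02, 0, 0, 0, -0.8], [-0.075, -0.207, 0.05, 0, 0, 0, -0.8], [-0.075, -0.207, 0.08, 0, 0, 0, -0.8], [-0.075, -0.207, 0.095, 0, 0, 0, -0.8], [-0.075, -0.207, 0.095, 0, 0, 0, -0.8], [-0.075, -0.207, 0.095, 0, 0, 0, -0.8]]
  ]
}}

```text
time_s: 5.75
tool_pos: [0.5386, 0.1867, 0.1937]
tool_rot: [-180.0, 0.0, 6.2]
force: [0.6, -0.6, -0.4]
grip_width: 0.0254
```

```bash
sed -i 's/^c0=.*/c0=np.array([.6355,-.0108]); yd=np.array([-.1089,.994]); xd=np.array([.994,.1089])/' h.py
python3 - <<'E'
from h import *
st()
S=cam('scene');T=cam('top')
n=c0+.207*yd; print(n); goal(*n,.193,6.25)
crop(S,(300,130,500,300),'pics/s3.png',4)
crop(T,(200,130,360,270),'pics/t3.png',4)
E
```

```text
5.75 pos [0.5386 0.1867 0.1937] rot [-1.7998e+02  1.0000e-02  6.2500e+00] F [ 0.6 -0.6 -0.4] M [ 0.06  0.   -0.03] w 0.0254
[0.6129577 0.194958 ]
delta [0.074  0.0003 0.0022] rot [-0.03 -0.14 -0.  ]
```

View pics/s3.png

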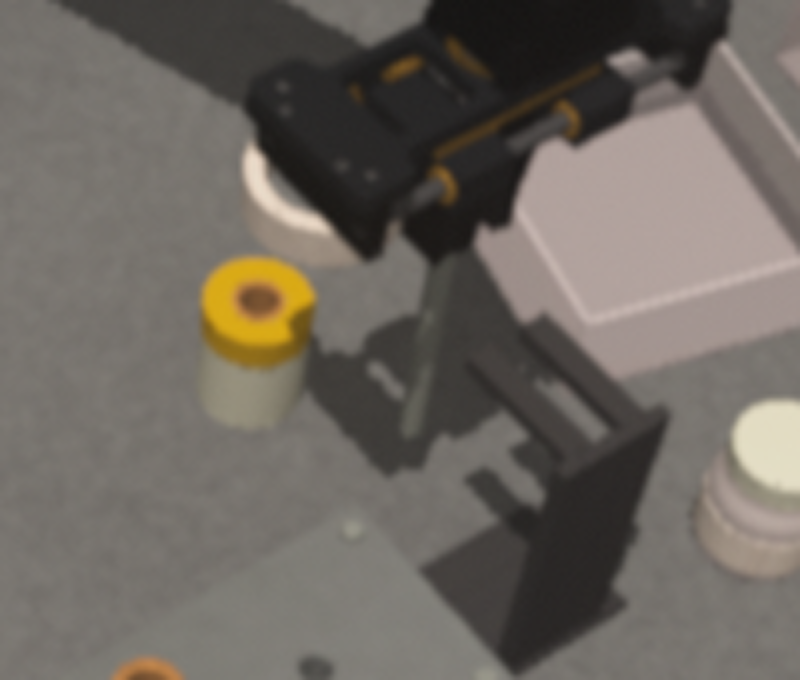

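View pics/t3.png

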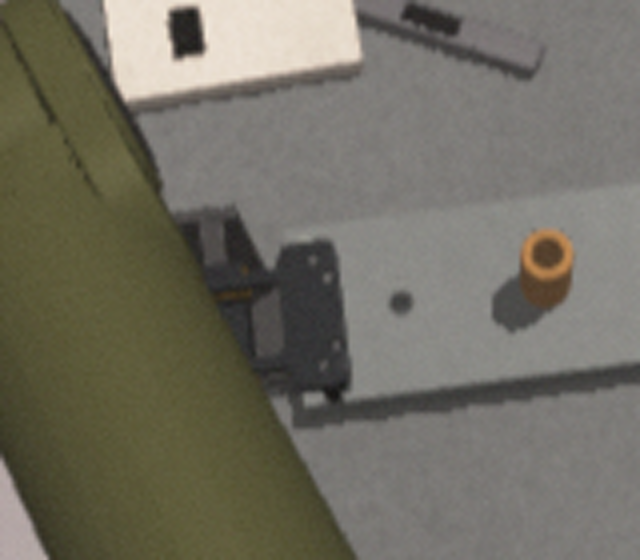

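Run:
```python
from h import *
S=cam('scene')
t=env.get_obs()['tool_pos']
print('tip proj',proj(S,[t[0],t[1],t[2]-.146]),'pin top proj',proj(S,[t[0],t[1],t[2]-.006]))
s=9;x0,y0=385,180
im=cv2.resize(S['frame'][y0:y0+65,x0:x0+85],None,fx=s,fy=s,interpolation=cv2.INTER_CUBIC)
def px(P): return tuple(int(v) for v in (proj(S,P)[0]-[x0,y0]+.5)*s)
for dy in(-.022,-.008,.008,.022):
    a=c0+(.207+dy)*yd-.03*xd;b=c0+(.207+dy)*yd+.035*xd
    cv2.line(im,px([*a,.165]),px([*b,.165]),(0,255,0),1)
g=lambda z:px([t[0],t[1],z])
cv2.line(im,g(t[2]-.146),g(t[2]-.006),(0,0,255),1)
cv2.imwrite('pics/s4.png',im)
```

```text
tip proj [[401.76813731 237.37425986]] pin top proj [[412.04976666 189.42340137]]
```

View pics/s4.png

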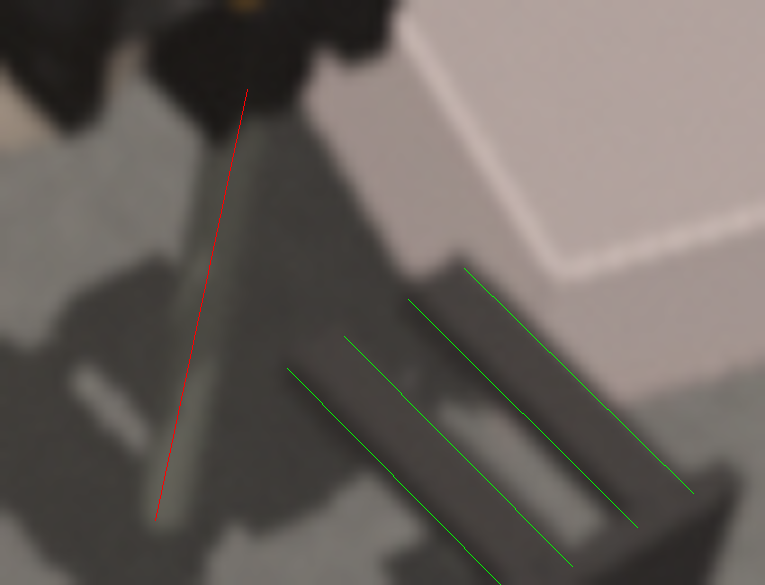

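Run:
```python
from h import *
S=cam('scene')
s=9;x0,y0=400,190
def mk(f):
    im=cv2.resize(f[y0:y0+65,x0:x0+75],None,fx=s,fy=s,interpolation=cv2.INTER_CUBIC); return np.clip((im.astype(float)-25)*2.6,0,255).astype(np.uint8)
im=mk(S['frame'])
def px(P): return tuple(int(v) for v in (proj(S,P)[0]-[x0,y0]+.5)*s)
for dy in(-.022,-.008,.008,.022):
    a=c0+(.207+dy)*yd-.03*xd;b=c0+(.207+dy)*yd+.035*xd
    cv2.line(im,px([*a,.165]),px([*b,.165]),(0,255,0),1)
cv2.imwrite('pics/s5.png',im)
```

```text
(no output)
```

View pics/s5.png

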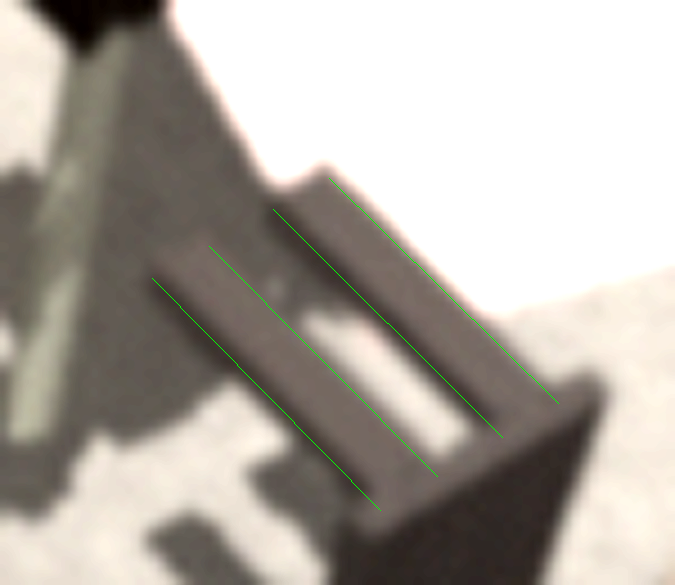

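>>> {"api": "servo_tool", "payload": {
  "increments": [
    [[0.01, -0.001, 0.0, 0, 0, 0, -0.8], [0.02, -0.001, 0.0, 0, 0, 0, -0.8], [0.03, -0.001, 0.0, 0, 0, 0, -0.8], [0.04, -0.001, 0.0, 0, 0, 0, -0.8], [0.05, -0.001, 0.0, 0, 0, 0, -0.8], [0.055, -0.001, 0.0, 0, 0, 0, -0.8], [0.055, -0.001, 0.0, 0, 0, 0, -0.8]]
  ]
}}

```text
time_s: 6.65
tool_pos: [0.5935, 0.1939, 0.1931]
tool_rot: [-180.0, 0.0, 6.3]
force: [-0.1, 0.9, -2.1]
grip_width: 0.0255
```

Run:
```python
from h import *
st()
S=cam('scene')
crop(S,(360,130,500,270),'pics/s6.png',5)
goal(*(c0+.208*yd+.002*xd),.171,6.25)
```

```text
6.65 pos [0.5935 0.1939 0.1931] rot [-1.7997e+02  4.0000e-02  6.2600e+00] F [-0.1  0.9 -2.1] M [0.03 0.02 0.  ] w 0.0255
delta [0.022  0.0003 0.0222] rot [-0.02  0.05  0.03]
```

View pics/s6.png

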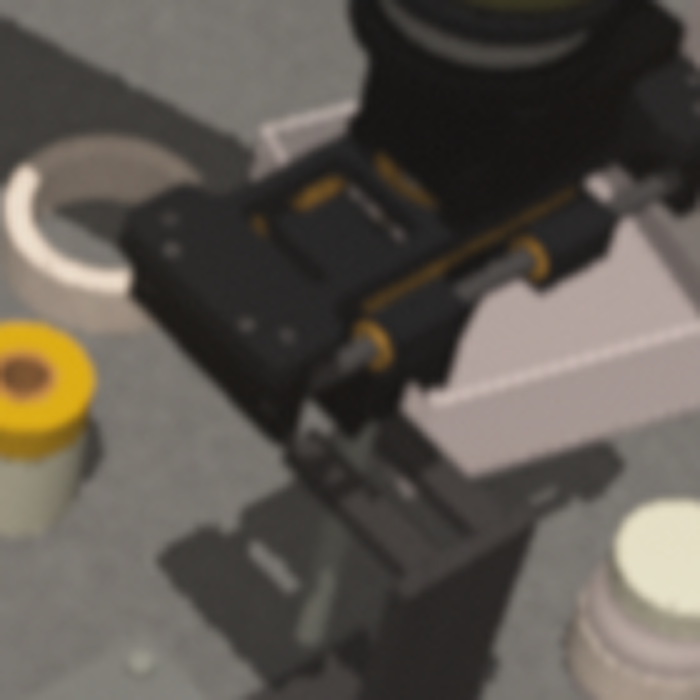

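The pin is between the prongs: its lower part is at (320,600) in the crop and the forces are small. I'll go on in and lower it.

>>> {"api": "servo_tool", "payload": {
  "increments": [
    [[0.01, 0, 0.0, 0, 0, 0, -0.8], [0.02, 0, 0.0, 0, 0, 0, -0.8], [0.02, 0, 0.006, 0, 0, 0, -0.8], [0.02, 0, 0.012, 0, 0, 0, -0.8], [0.02, 0, 0.016, 0, 0, 0, -0.8], [0.02, 0, 0.019, 0, 0, 0, -0.8], [0.02, 0, 0.021, 0, 0, 0, -0.8], [0.02, 0, 0.022, 0, 0, 0, -0.8]]
  ]
}}

```text
time_s: 7.5
tool_pos: [0.6126, 0.196, 0.1713]
tool_rot: [180.0, 0.0, 6.3]
force: [-1.1, 0.6, -2.3]
grip_width: 0.0251
```

Run:
```python
from h import *
st()
```

```text
7.5 pos [0.6126 0.196  0.1713] rot [1.7999e+02 1.0000e-02 6.2800e+00] F [-1.1  0.6 -2.3] M [-0.01  0.05 -0.02] w 0.0251
```

>>> {"api": "servo_tool", "payload": {
  "increments": [
    [[0, 0, 0.001, 0, 0, 0, -0.8], [0, 0, 0.002, 0, 0, 0, -0.8], [0, 0, 0.002, 0, 0, 0, -0.8]]
  ]
}}

```text
time_s: 7.8
tool_pos: [0.6129, 0.1961, 0.1706]
tool_rot: [180.0, -0.0, 6.3]
force: [-2.1, -0.7, 4.1]
grip_width: 0.0255
```

Run:
```python
from h import *
st()
```

```text
7.8 pos [0.6129 0.1961 0.1706] rot [ 1.7998e+02 -4.0000e-02  6.2700e+00] F [-2.1 -0.7  4.1] M [-0.22  0.52  0.05] w 0.0255
```

The grip rests on the prongs (contact at TCP z = 0.1706, as expected). I'll open and rise.

>>> {"api": "servo_tool", "payload": {
  "increments": [
    [[0, 0, 0.0, 0, 0, 0, -0.4], [0, 0, 0.0, 0, 0, 0, -0.1], [0, 0, 0.0, 0, 0, 0, 0.2], [0, 0, 0, 0, 0, 0, 0.2], [0, 0, -0.01, 0, 0, 0, 0.2], [0, 0, -0.04, 0, 0, 0, 0.2], [0, 0, -0.08, 0, 0, 0, 0.2], [0, 0, -0.12, 0, 0, 0, 0.2], [0, 0.1, -0.12, 0, 0, 0, 0.2], [0, 0.1, -0.12, 0, 0, 0, 0.2]]
  ]
}}

```text
time_s: 8.8
tool_pos: [0.6242, 0.0986, 0.2925]
tool_rot: [-180.0, -0.3, 6.6]
force: [1.5, 0.2, -0.1]
grip_width: 0.0517
```

Run:
```python
from h import *
st()
S=cam('scene');T=cam('top')
crop(S,(260,130,500,310),'pics/s7.png',3)
crop(T,(220,150,400,290),'pics/t7.png',4)
```

```text
8.8 pos [0.6242 0.0986 0.2925] rot [-179.96   -0.27    6.6 ] F [ 1.5  0.2 -0.1] M [-0.04 -0.12 -0.01] w 0.0517
```

View pics/s7.png

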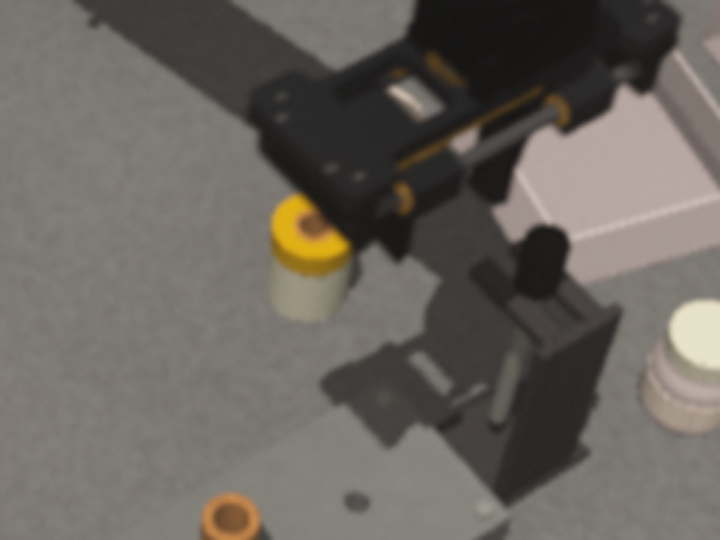

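View pics/t7.png

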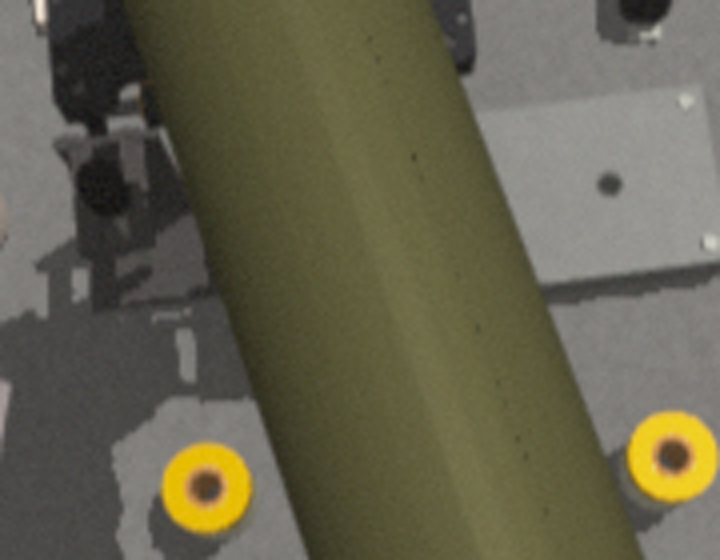

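The spindle hangs in the notch with its grip at (543,262) and its pin below the prongs. The core is still standing at (231,520).

Run:
```python
from h import *
np.set_printoptions(precision=4,suppress=True)
S=cam('scene');T=cam('top')
print('core T',plane(T,(336.9,193.1),.11),'core S',plane(S,(231/3+260-.3,517/3+130-.3),.11))
for q in [(156,236),(218,242),(208,306),(146,299)]: print('bin T',plane(T,q,.06))
print(np.mean([plane(T,q,.06) for q in [(156,236),(218,242),(208,306),(146,299)]],0))
print(np.mean([plane(S,q,.06) for q in [(413,158),(478,139),(516,187),(442,219)]],0))
goal(.6355,-.0108,.2,6.25)
```

```text
core T [ 0.6332 -0.0157  0.11  ] core S [ 0.6357 -0.0116  0.11  ]
bin T [0.5471 0.4472 0.06  ]
bin T [0.5277 0.2875 0.06  ]
bin T [0.3678 0.3081 0.06  ]
bin T [0.388  0.4637 0.06  ]
[0.4577 0.3766 0.06  ]
[0.4677 0.3789 0.06  ]
delta [0.0001 0.1059 0.09  ] rot [ 0.02 -0.02 -0.21]
```

>>> {"api": "servo_tool", "payload": {
  "increments": [
    [[0, 0.05, 0, 0, 0, 0, 0.4], [0, 0.108, 0, 0, 0, 0, 0.4], [0, 0.108, 0.03, 0, 0, 0, 0.4], [0, 0.108, 0.08, 0, 0, 0, 0.4], [0, 0.108, 0.12, 0, 0, 0, 0.4], [0, 0.108, 0.16, 0, 0, 0, 0.4], [0, 0.108, 0.2, 0, 0, 0, 0.4], [0, 0.108, 0.22, 0, 0, 0, 0.4], [0, 0.108, 0.223, 0, 0, 0, 0.4], [0, 0.108, 0.223, 0, 0, 0, 0.1], [0, 0.108, 0.223, 0, 0, 0, -0.1], [0, 0.108, 0.223, 0, 0, 0, -0.3], [0, 0.108, 0.223, 0, 0, 0, -0.4], [0, 0.108, 0.223, 0, 0, 0, -0.5], [0, 0.108, 0.223, 0, 0, 0, -0.5]]
  ],
  "squeeze": 10
}}

```text
time_s: 10.5
tool_pos: [0.6363, -0.0108, 0.0677]
tool_rot: [180.0, -0.1, 6.3]
force: [-0.6, -0.5, 4.8]
grip_width: 0.0331
```

Run:
```python
from h import *
st()
```

```text
10.5 pos [ 0.6363 -0.0108  0.0677] rot [ 1.7996e+02 -1.0000e-01  6.2600e+00] F [-0.6 -0.5  4.8] M [-0.03  0.07 -0.01] w 0.0331
```

>>> {"api": "servo_tool", "payload": {
  "increments": [
    [[0, 0, -0.02, 0, 0, 0, -0.5], [0, 0, -0.06, 0, 0, 0, -0.5], [0, 0, -0.11, 0, 0, 0, -0.5], [0, 0, -0.16, 0, 0, 0, -0.5], [0, 0, -0.2, 0, 0, 0, -0.5], [0, 0, -0.2, 0, 0, 0, -0.5]]
  ]
}}

```text
time_s: 11.1
tool_pos: [0.6386, -0.0099, 0.2738]
tool_rot: [179.9, -0.7, 6.3]
force: [-0.2, 0.1, -0.9]
grip_width: 0.0328
```

Run:
```python
from h import *
st(); goal(.463,.378,.17,6.25)
```

```text
11.1 pos [ 0.6386 -0.0099  0.2738] rot [179.91  -0.66   6.28] F [-0.2  0.1 -0.9] M [ 0.05 -0.03 -0.03] w 0.0328
delta [-0.1333 -0.4049  0.1016] rot [ 0.09 -0.66  0.03]
```

>>> {"api": "servo_tool", "payload": {
  "increments": [
    [[-0.015, -0.046, 0, 0, 0, 0, -0.5], [-0.03, -0.092, 0, 0, 0, 0, -0.5], [-0.045, -0.138, 0, 0, 0, 0, -0.5], [-0.06, -0.184, 0, 0, 0, 0, -0.5], [-0.075, -0.23, 0, 0, 0, 0, -0.5], [-0.09, -0.275, 0, 0, 0, 0, -0.5], [-0.105, -0.32, 0, 0, 0, 0, -0.5], [-0.12, -0.365, 0, 0, 0, 0, -0.5], [-0.135, -0.405, 0.02, 0, 0, 0, -0.5], [-0.135, -0.405, 0.06, 0, 0, 0, -0.5], [-0.135, -0.405, 0.1, 0, 0, 0, -0.5], [-0.135, -0.405, 0.14, 0, 0, 0, -0.5], [-0.135, -0.405, 0.14, 0, 0, 0, -0.5]]
  ]
}}

```text
time_s: 12.4
tool_pos: [0.4534, 0.3736, 0.1201]
tool_rot: [179.7, 0.6, 6.3]
force: [-1.2, -0.1, -0.4]
grip_width: 0.0331
```

Run:
```python
from h import *
st(); goal(.463,.378,.04,6.25)
S=cam('scene');T=cam('top')
crop(S,(350,80,530,230),'pics/s8.png',4)
crop(T,(120,200,280,330),'pics/t8.png',4)
```

```text
12.4 pos [0.4534 0.3736 0.1201] rot [179.65   0.61   6.31] F [-1.2 -0.1 -0.4] M [-0.06  0.05  0.02] w 0.0331
delta [ 0.0108 -0.0038  0.08  ] rot [0.35 0.61 0.06]
```

View pics/s8.png

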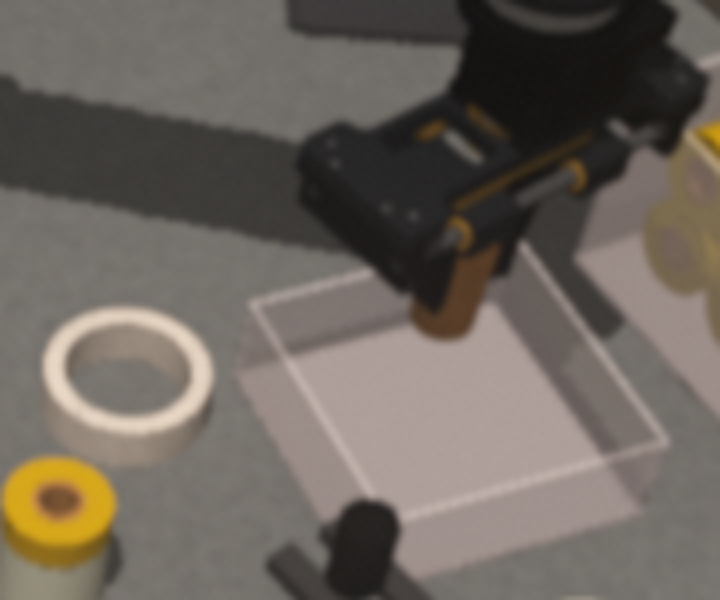

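View pics/t8.png

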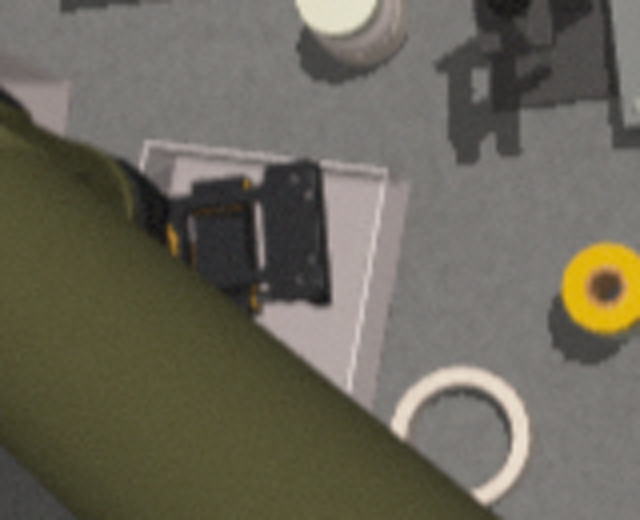

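The core is over the bin (crop (455,300)), a little towards the robot side. I'll lower it and release.

>>> {"api": "servo_tool", "payload": {
  "increments": [
    [[0.01, -0.003, 0.02, 0, 0, 0, -0.5], [0.01, -0.003, 0.05, 0, 0, 0, -0.5], [0.01, -0.003, 0.07, 0, 0, 0, -0.5], [0.01, -0.003, 0.08, 0, 0, 0, -0.5], [0.01, -0.003, 0.08, 0, 0, 0, -0.5], [0.01, -0.003, 0.08, 0, 0, 0, -0.3], [0.01, -0.003, 0.08, 0, 0, 0, -0.1], [0.01, -0.003, 0.08, 0, 0, 0, 0.2], [0.01, -0.003, 0.08, 0, 0, 0, 0.2], [0.01, -0.003, 0.06, 0, 0, 0, 0.2], [0.01, -0.003, 0.03, 0, 0, 0, 0.2], [0.01, -0.003, -0.02, 0, 0, 0, 0.2], [0.01, -0.003, -0.07, 0, 0, 0, 0.2], [0.01, -0.003, -0.11, 0, 0, 0, 0.2], [0.01, -0.003, -0.13, 0, 0, 0, 0.2], [0.01, -0.003, -0.13, 0, 0, 0, 0.2]]
  ]
}}

```text
time_s: 14.1
tool_pos: [0.4678, 0.3829, 0.2606]
tool_rot: [-179.8, -0.4, 6.3]
force: [-0.1, 0.5, -1.3]
grip_width: 0.0518
```

Run:
```python
from h import *
st()
S=cam('scene');T=cam('top')
cv2.imwrite('pics/s9.png',S['frame']);cv2.imwrite('pics/t9.png',T['frame'])
np.set_printoptions(precision=4,suppress=True)
for n,c in(('s',S),('t',T)):
    hsv=cv2.cvtColor(c['frame'],cv2.COLOR_BGR2HSV)
    m=cv2.inRange(hsv,(20,150,100),(32,255,255))
    for q in cv2.findContours(m,cv2.RETR_EXTERNAL,cv2.CHAIN_APPROX_NONE)[0]:
        if cv2.contourArea(q)>60: 
            e=cv2.minEnclosingCircle(q); p=plane(c,e[0],.07)
            if p[1]<.3: print(n,e,p, 'hole',plane(c,darkc(c,e[0],7),.065))
```

```text
14.1 pos [0.4678 0.3829 0.2606] rot [-179.82   -0.36    6.28] F [-0.1  0.5 -1.3] M [ 0.06 -0.    0.03] w 0.0518
s ((230.41075134277344, 268.941650390625), 15.532694816589355) [ 0.4683 -0.1354  0.07  ] hole [ 0.4599 -0.1339  0.065 ]
s ((363.94232177734375, 207.0), 14.374323844909668) [0.4553 0.1509 0.07  ] hole [0.4471 0.1566 0.065 ]
t ((271.24163818359375, 271.7370910644531), 11.312468528747559) [0.448  0.1506 0.07  ] hole [0.4497 0.1518 0.065 ]
t ((387.5, 263.875), 11.303445816040039) [ 0.4612 -0.1358  0.07  ] hole [ 0.4626 -0.1374  0.065 ]
```

View pics/s9.png

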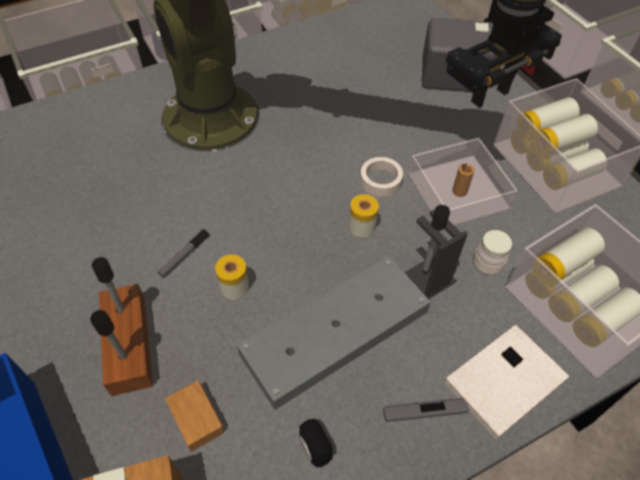

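View pics/t9.png

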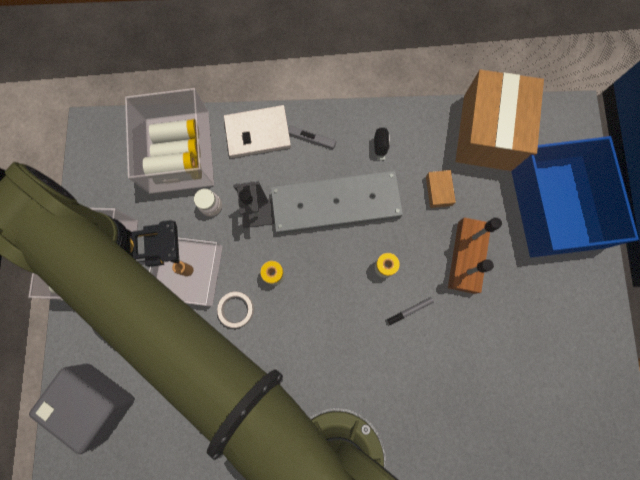

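The core stands in the bin at (463,180) and spindle0 hangs in the notch at (440,215). The bores show at (290,351), (335,323) and (379,297). Roll A is about (0.450, 0.153) and roll B about (0.463, -0.134), both unmoved.

Run:
```python
from h import *
print(np.round(env.get_obs()['qpos'],1)); goal(.45,.153,.2,96.25);goal(.45,.153,.2,-83.75)
S=cam('scene');T=cam('top')
for n,c,p in(('S',S,(335.5,323.5)),('T',T,(336.5,200.5))): print(n,plane(c,darkc(c,p,6),.04))
```

```text
[  -2.7   17.4  -48.2   86.1   13.    82.3 -135.1]
delta [-0.0414  0.2249  0.0563] rot [ 3.000e-02  1.000e-02 -8.997e+01]
delta [-0.0414  0.2249  0.0563] rot [ 1.000e-02 -3.000e-02  9.003e+01]
S [ 0.63728574 -0.01241629  0.04      ]
T [ 0.63435025 -0.01403028  0.04      ]
```

>>> {"api": "servo_tool", "payload": {
  "increments": [
    [[0, 0.02, 0, 0, 0, -8, 1], [-0.01, 0.05, 0, 0, 0, -16, 1], [-0.02, 0.08, 0.0, 0, 0, -24, 1], [-0.03, 0.11, 0, 0, 0, -32, 1], [-0.03, 0.14, 0, 0, 0, -40, 1], [-0.04, 0.17, 0.02, 0, 0, -48, 1], [-0.041, 0.2, 0.04, 0, 0, -56, 1], [-0.041, 0.225, 0.056, 0, 0, -64, 1], [-0.041, 0.225, 0.056, 0, 0, -72, 1], [-0.041, 0.225, 0.056, 0, 0, -80, 1], [-0.041, 0.225, 0.056, 0, 0, -88, 1], [-0.041, 0.225, 0.056, 0, 0, -90, 1], [-0.041, 0.225, 0.056, 0, 0, -90, 1], [-0.041, 0.225, 0.056, 0, 0, -90, 1]]
  ],
  "squeeze": 25
}}

```text
time_s: 15.7
tool_pos: [0.4499, 0.1528, 0.1995]
tool_rot: [-179.9, -0.0, 96.2]
force: [-0.1, -0.4, 0.3]
grip_width: 0.0871
```

Run:
```python
from h import *
st();print(np.round(env.get_obs()['qpos'],1)); goal(.45,.153,.026,96.25)
S=cam('scene')
crop(S,(280,80,480,250),'pics/s10.png',4)
```

```text
15.7 pos [0.4499 0.1528 0.1995] rot [-179.89   -0.     96.21] F [-0.1 -0.4  0.3] M [-0.01 -0.19  0.01] w 0.0871
[ 24.7  -0.8 -45.7 107.4  -0.6  73.2 -14.6]
delta [1.000e-04 4.000e-04 1.735e-01] rot [-0.11 -0.   -0.04]
```

View pics/s10.png

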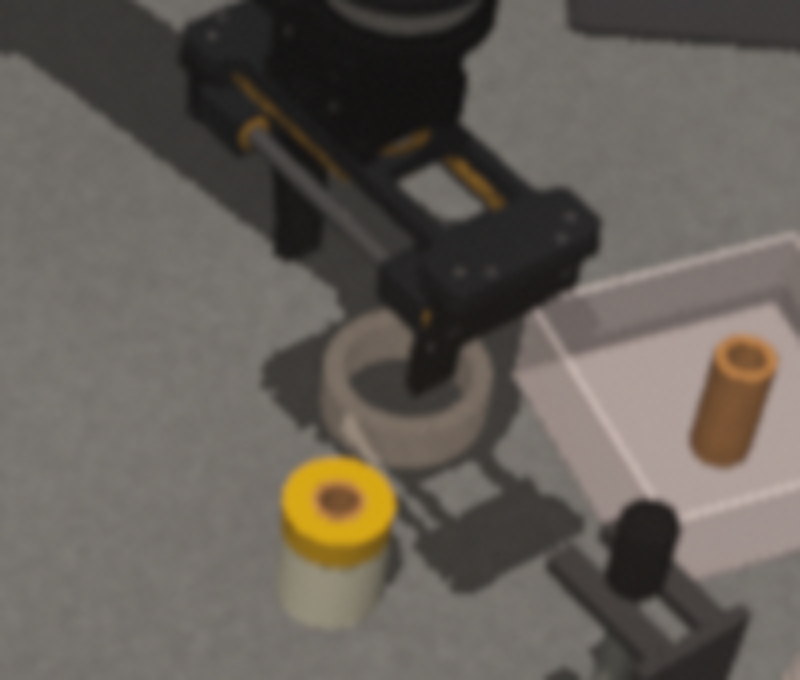

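>>> {"api": "servo_tool", "payload": {
  "increments": [
    [[0, 0, 0.04, 0, 0, 0, 1], [0, 0, 0.08, 0, 0, 0, 1], [0, 0, 0.11, 0, 0, 0, 1], [0, 0, 0.14, 0, 0, 0, 1], [0, 0, 0.16, 0, 0, 0, 1], [0, 0, 0.173, 0, 0, 0, 1], [0, 0, 0.173, 0, 0, 0, 1], [0, 0, 0.173, 0, 0, 0, 0.5], [0, 0, 0.173, 0, 0, 0, 0.3], [0, 0, 0.173, 0, 0, 0, 0.2], [0, 0, 0.173, 0, 0, 0, 0.1], [0, 0, 0.173, 0, 0, 0, 0], [0, 0, 0.173, 0, 0, 0, 0], [0, 0, 0.173, 0, 0, 0, 0]]
  ]
}}

```text
time_s: 17.15
tool_pos: [0.4506, 0.153, 0.0279]
tool_rot: [-180.0, 0.0, 96.3]
force: [-1.2, -0.9, 6.2]
grip_width: 0.0541
```

Run:
```python
from h import *
st()
S=cam('scene')
crop(S,(280,80,480,250),'pics/s11.png',4)
```

```text
17.15 pos [0.4506 0.153  0.0279] rot [-1.800e+02  3.000e-02  9.626e+01] F [-1.2 -0.9  6.2] M [-0.18  0.36 -0.07] w 0.0541
```

View pics/s11.png

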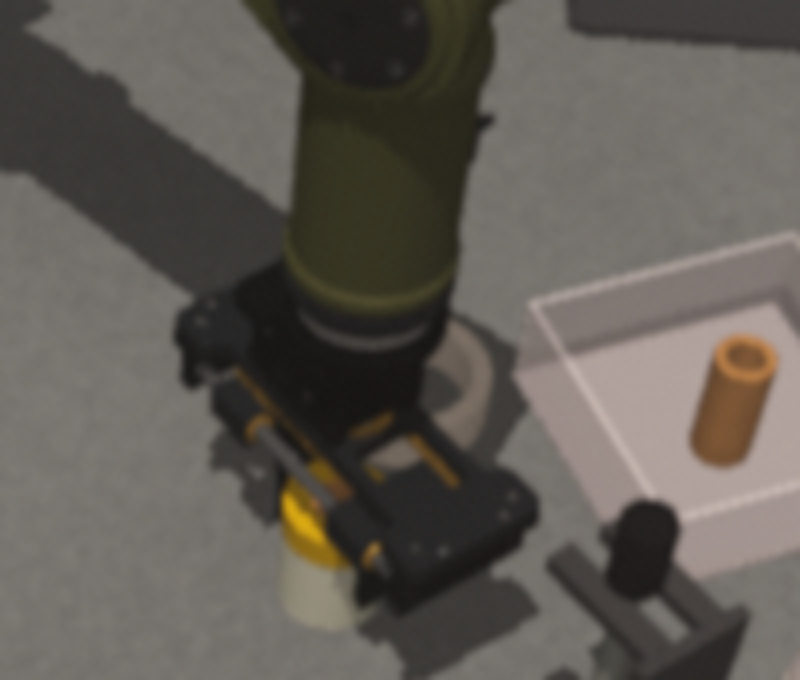

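>>> {"api": "servo_tool", "payload": {
  "increments": [
    [[0, 0, -0.02, 0, 0, 0, 0], [0, 0, -0.05, 0, 0, 0, 0], [0, 0, -0.09, 0, 0, 0, 0], [0, 0, -0.13, 0, 0, 0, 0], [0, 0, -0.16, 0, 0, 0, 0], [0, 0, -0.17, 0, 0, 0, 0], [0, 0, -0.17, 0, 0, 0, 0]]
  ]
}}

```text
time_s: 17.9
tool_pos: [0.4511, 0.1531, 0.1979]
tool_rot: [179.9, 0.0, 96.3]
force: [0.3, 0.1, -1.6]
grip_width: 0.0542
```

Run:
```python
from h import *
st()
b=c0+.095*yd; print(b); goal(*b,.13,96.25)
```

```text
17.9 pos [0.4511 0.1531 0.1979] rot [1.7989e+02 3.0000e-02 9.6260e+01] F [ 0.3  0.1 -1.6] M [-0.04 -0.14 -0.07] w 0.0542
[0.6251545 0.08363  ]
delta [-0.088   0.1653  0.0683] rot [0.11 0.03 0.01]
```

>>> {"api": "servo_tool", "payload": {
  "increments": [
    [[-0.02, 0.035, 0, 0, 0, 0, 0], [-0.04, 0.075, 0, 0, 0, 0, 0], [-0.06, 0.115, 0, 0, 0, 0, 0], [-0.08, 0.15, 0, 0, 0, 0, 0], [-0.088, 0.165, 0.02, 0, 0, 0, 0], [-0.088, 0.165, 0.05, 0, 0, 0, 0], [-0.088, 0.165, 0.068, 0, 0, 0, 0], [-0.088, 0.165, 0.068, 0, 0, 0, 0], [-0.088, 0.165, 0.068, 0, 0, 0, 0]]
  ]
}}

```text
time_s: 18.8
tool_pos: [0.623, 0.0838, 0.1276]
tool_rot: [-179.8, -0.0, 96.3]
force: [-0.5, 0.2, -1.7]
grip_width: 0.0536
```

Run:
```python
from h import *
st()
b=c0+.095*yd; goal(*b,.069,96.25)
S=cam('scene');T=cam('top')
s=5;x0,y0=310,200
im=cv2.resize(S['frame'][y0:y0+130,x0:x0+150],None,fx=s,fy=s,interpolation=cv2.INTER_CUBIC)
def px(P): return (proj(S,P)-[x0,y0]+.5)*s
t=env.get_obs()['tool_pos']
th=np.linspace(0,2*np.pi,60)
zb=t[2]-.0279
for z in(zb,):
    P=np.stack([t[0]+.027*np.cos(th),t[1]+.027*np.sin(th),0*th+z],1); cv2.polylines(im,[px(P).astype(int)],True,(0,0,255),1)
cv2.imwrite('pics/s12.png',im)
```

```text
18.8 pos [0.623  0.0838 0.1276] rot [-1.7981e+02 -3.0000e-02  9.6310e+01] F [-0.5  0.2 -1.7] M [-0.   -0.13 -0.  ] w 0.0536
delta [-0.0004  0.0023  0.0586] rot [-0.19 -0.03  0.06]
```

View pics/s12.png

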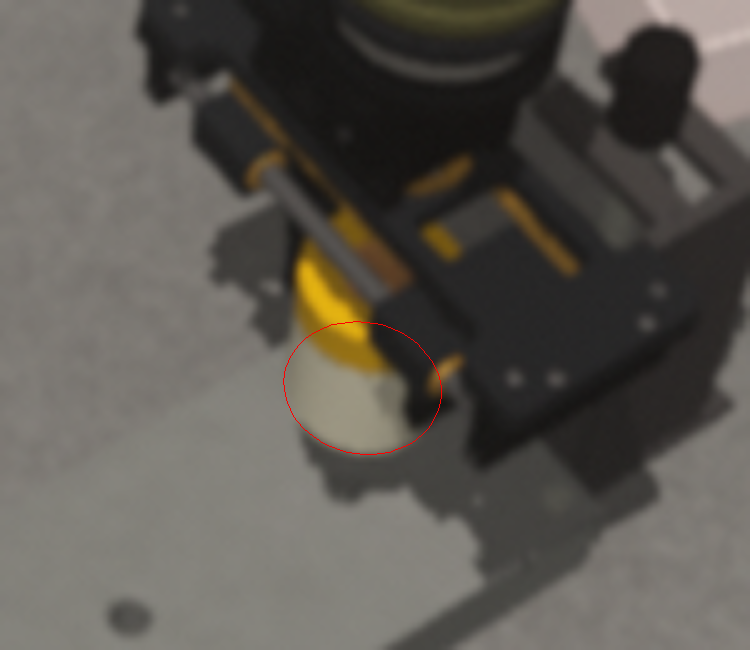

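Run:
```python
from h import *
S=cam('scene')
t=env.get_obs()['tool_pos']
g=cv2.cvtColor(S['frame'],cv2.COLOR_BGR2GRAY)
for r in range(262,294,3): print(r,g[r,362:400])
zb=t[2]-.0279
th=np.linspace(0,2*np.pi,361)
P=np.stack([t[0]+.027*np.cos(th),t[1]+.027*np.sin(th),0*th+zb],1);q=proj(S,P)
print(q[:,0].min(),q[q[:,0].argmin()],q[:,1].max(),q[q[:,1].argmax()],q[:,0].max())
P[:,2]+=.07;q=proj(S,P);print('top',q[:,0].min(),q[q[:,0].argmin()])
```

```text
262 [ 66  61  61  61  62  61  68  84  93  97 105 123 147 164 172 173 171 161
 140 110  92  82  62  44  36  38  39  40  39  40  39  39  41  39  39  38
  37  33]
265 [ 70  62  61  61  61  62  78  99 107 105 104 105 107 112 122 136 149 161
 165 165 154 123  76  40  30  32  33  35  39  40  40  40  40  40  39  39
  38  39]
268 [109  88  76  75  84  94 104 116 125 127 123 116 111 109 110 110 112 113
 116 120 122 115  93  62  40  31  30  30  32  35  37  40  40  40  40  38
  39  40]
271 [122 125 126 128 127 125 120 121 127 132 135 135 131 132 131 126 119 116
 115 113 113 114 112 105  86  61  41  32  30  30  31  33  35  38  38  41
  50  65]
274 [128 127 127 126 125 123 122 125 130 134 137 139 142 144 146 147 147 146
 146 143 138 132 128 124 113 101  93  81  63  46  33  30  28  33  49  81
 105 110]
277 [129 129 128 129 128 126 125 128 133 136 139 142 144 145 146 147 148 149
 150 150 149 148 144 132 118 111 110 110 104  83  53  34  29  35  51  64
  65  59]
280 [131 131 131 130 130 130 129 131 135 137 140 142 145 146 147 148 149 150
 149 149 149 150 148 145 136 122 111 108  96  65  37  25  25  24  23  23
  24  24]
283 [132 131 131 131 131 131 131 131 132 135 140 143 145 147 147 147 148 149
 148 149 149 148 148 146 143 135 121 111 102  80  50  30  25  28  33  39
  49  58]
286 [131 131 131 131 131 131 130 119  94  84 101 125 139 144 147 149 149 148
 149 148 147 147 145 145 143 140 135 126 114 105  93  82  75  72  70  68
  67  66]
289 [130 131 131 131 130 131 131 125 109  87  73  69  71  80  93 106 117 122
 128 135 140 143 144 140 133 126 119 108  92  83  78  71  69  69  67  68
  67  68]
292 [131 131 131 132 131 132 132 132 132 126 108  87  73  68  68  69  68  71
  70  70  69  69  69  70  68  68  68  67  67  68  68  69  69  68  68  68
  68  67]
366.35164658757026 [366.35164659 276.06155598] 290.3901894755389 [383.37720552 290.39018948] 397.84001542293646
top 369.73218869231033 [369.73218869 252.87697432]
```

Run:
```python
from h import *
S=cam('scene')
t=env.get_obs()['tool_pos'];zb=t[2]-.0279
q=proj(S,[t[0],t[1],zb])[0]
for d in((2.3,0),(1.8,0)):
    p=plane(S,q+d,zb); e=p[:2]-t[:2]; print(p,'off xy',e,'stand',e@xd,e@yd)
print(np.array([.6271,.0821])-(c0+.095*yd))
```

```text
[0.62661314 0.08744725 0.10277925] off xy [0.00182461 0.00350844] stand 0.0021957296368805 0.0032886892953800633
[0.62621648 0.08668453 0.10277925] off xy [0.00142795 0.00274572] stand 0.001718387938620935 0.002573743107590593
[ 0.0019455 -0.00153  ]
```

>>> {"api": "servo_tool", "payload": {
  "increments": [
    [[-0.0035, 0.002, 0.02, 0, 0, 0, 0], [-0.0035, 0.002, 0.04, 0, 0, 0, 0], [-0.0035, 0.002, 0.05, 0, 0, 0, 0], [-0.0035, 0.002, 0.055, 0, 0, 0, 0], [-0.0035, 0.002, 0.058, 0, 0, 0, 0], [-0.0035, 0.002, 0.06, 0, 0, 0, 0], [-0.0035, 0.002, 0.06, 0, 0, 0, 0]]
  ]
}}

```text
time_s: 19.7
tool_pos: [0.6269, 0.0805, 0.0701]
tool_rot: [180.0, 0.0, 96.3]
force: [0.1, 0.4, -2.1]
grip_width: 0.0537
```

Run:
```python
from h import *
st()
b=c0+.095*yd; goal(*(b-.003*yd),.069,96.25)
```

```text
19.7 pos [0.6269 0.0805 0.0701] rot [1.7995e+02 1.0000e-02 9.6280e+01] F [ 0.1  0.4 -2.1] M [-0.05 -0.05  0.05] w 0.0537
delta [ 0.0003 -0.0014  0.0011] rot [0.05 0.01 0.03]
```

>>> {"api": "servo_tool", "payload": {
  "increments": [
    [[0, -0.001, 0.001, 0, 0, 0, 0], [0, -0.001, 0.002, 0, 0, 0, 0], [0, -0.001, 0.003, 0, 0, 0, 0], [0, -0.001, 0.003, 0, 0, 0, 0]]
  ]
}}

```text
time_s: 20.1
tool_pos: [0.6258, 0.0803, 0.068]
tool_rot: [180.0, 0.0, 96.3]
force: [-3.3, -1.4, 4.9]
grip_width: 0.0538
```

Run:
```python
from h import *
st()
```

```text
20.1 pos [0.6258 0.0803 0.068 ] rot [1.7997e+02 4.0000e-02 9.6270e+01] F [-3.3 -1.4  4.9] M [-0.16  0.59 -0.02] w 0.0538
```

Contact with the plate. I'll open, rise, and back away so I can check.

>>> {"api": "servo_tool", "payload": {
  "increments": [
    [[0, 0, 0, 0, 0, 0, 0.4], [0, 0, 0, 0, 0, 0, 0.7], [0, 0, 0, 0, 0, 0, 0.9], [0, 0, 0, 0, 0, 0, 1], [0, 0, -0.02, 0, 0, 0, 1], [0, 0, -0.06, 0, 0, 0, 1], [0, 0, -0.1, 0, 0, 0, 1], [-0.03, -0.03, -0.13, 0, 0, 0, 1], [-0.08, -0.06, -0.13, 0, 0, 0, 1], [-0.13, -0.09, -0.13, 0, 0, 0, 1], [-0.18, -0.12, -0.13, 0, 0, 0, 1], [-0.22, -0.15, -0.13, 0, 0, 0, 1], [-0.22, -0.15, -0.13, 0, 0, 0, 1]]
  ]
}}

```text
time_s: 21.4
tool_pos: [0.498, -0.1597, 0.1965]
tool_rot: [-179.9, 0.1, 95.9]
force: [-0.4, 0.1, -0.5]
grip_width: 0.0873
```

Run:
```python
from h import *
st()
S=cam('scene');T=cam('top')
cv2.imwrite('pics/t13.png',T['frame'])
crop(S,(200,160,500,370),'pics/s13.png',2.6)
np.set_printoptions(precision=4,suppress=True)
for n,c in(('s',S),('t',T)):
    hsv=cv2.cvtColor(c['frame'],cv2.COLOR_BGR2HSV)
    m=cv2.inRange(hsv,(20,150,100),(32,255,255))
    for q in cv2.findContours(m,cv2.RETR_EXTERNAL,cv2.CHAIN_APPROX_NONE)[0]:
        if cv2.contourArea(q)>60: 
            e=cv2.minEnclosingCircle(q); p=plane(c,e[0],.11)
            if p[1]<.3: print(n,e,p,plane(c,e[0],.07), 'hole',darkc(c,e[0],7),plane(c,darkc(c,e[0],7),.11))
```

```text
21.4 pos [ 0.498  -0.1597  0.1965] rot [-1.7993e+02  1.3000e-01  9.5950e+01] F [-0.4  0.1 -0.5] M [-0.05 -0.13 -0.01] w 0.0873
s ((381.0, 278.5), 16.620868682861328) [0.6303 0.0776 0.11  ] [0.6106 0.0943 0.07  ] hole [381.5558 275.6954] [0.626  0.0814 0.11  ]
s ((230.6627960205078, 269.33721923828125), 15.342534065246582) [ 0.4954 -0.1418  0.11  ] [ 0.4693 -0.1353  0.07  ] hole [230.2155 264.721 ] [ 0.4862 -0.1387  0.11  ]
t ((388.0, 264.0), 11.401854515075684) [ 0.4557 -0.1315  0.11  ] [ 0.4609 -0.137   0.07  ] hole [386.4531 263.9849] [ 0.4558 -0.1279  0.11  ]
t ((298.60638427734375, 198.2872314453125), 11.303607940673828) [0.6225 0.0784 0.11  ] [0.6342 0.0811 0.07  ] hole [298.5076 197.4662] [0.6246 0.0786 0.11  ]
```

View pics/s13.png

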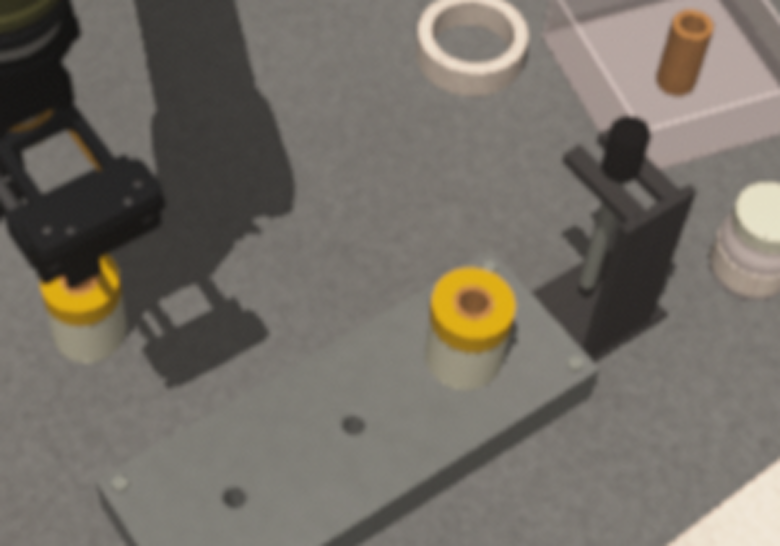

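View pics/t13.png

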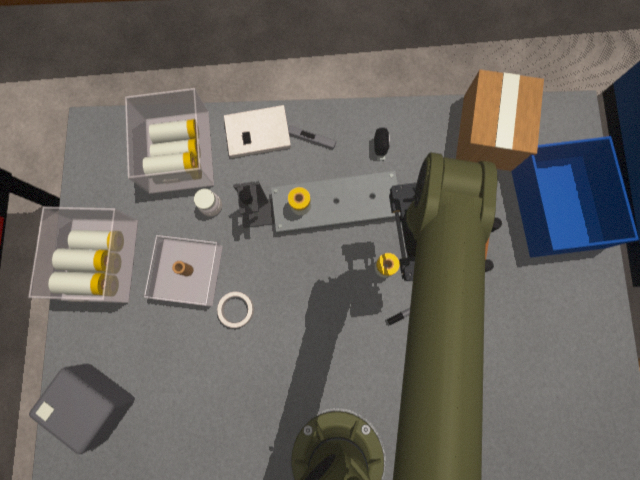

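Roll A stands over bore2, about 1.5 mm off by both views. Next is roll B, expected near (0.4615, -0.1325).

Run:
```python
from h import *
st(); goal(.4615,-.1325,.19,96.25)
```

```text
21.5 pos [ 0.4981 -0.1602  0.1964] rot [-1.7991e+02  1.4000e-01  9.5790e+01] F [0.2 0.6 0.8] M [ 0.02 -0.13  0.  ] w 0.0869
delta [ 0.0313 -0.0336  0.0064] rot [-0.09  0.14 -0.46]
```

>>> {"api": "servo_tool", "payload": {
  "increments": [
    [[0.031, -0.034, 0.006, 0, 0, 0, 1], [0.031, -0.034, 0.006, 0, 0, 0, 1], [0.031, -0.034, 0.006, 0, 0, 0, 1], [0.031, -0.034, 0.006, 0, 0, 0, 1]]
  ]
}}

```text
time_s: 21.9
tool_pos: [0.4645, -0.1274, 0.1912]
tool_rot: [179.9, 0.1, 96.3]
force: [0.6, -0.1, -0.0]
grip_width: 0.0871
```

Run:
```python
from h import *
st(); goal(.4615,-.1325,.027,96.25)
S=cam('scene')
crop(S,(150,120,320,310),'pics/s14.png',3)
```

```text
21.9 pos [ 0.4645 -0.1274  0.1912] rot [1.799e+02 5.000e-02 9.634e+01] F [ 0.6 -0.1 -0. ] M [-0.01 -0.17  0.05] w 0.0871
delta [-0.0046 -0.0038  0.1642] rot [0.1  0.05 0.09]
```

View pics/s14.png

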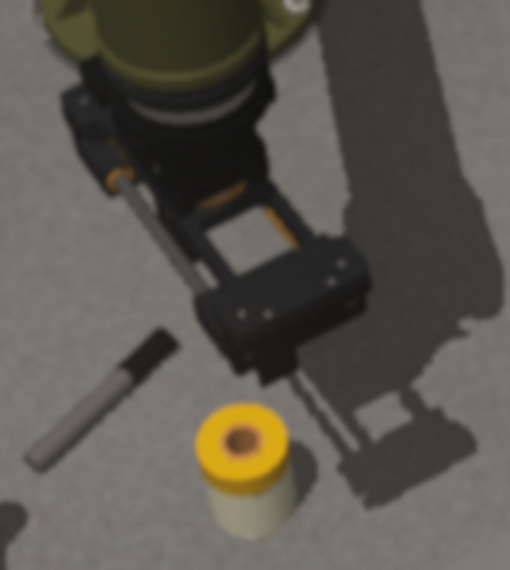

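>>> {"api": "servo_tool", "payload": {
  "increments": [
    [[0, 0, 0, 0, 0, 0, 1], [0, 0, 0, 0, 0, 0, 1]]
  ]
}}

```text
time_s: 22.15
tool_pos: [0.4639, -0.1278, 0.1907]
tool_rot: [180.0, -0.0, 96.3]
force: [-0.5, -0.3, -0.1]
grip_width: 0.0869
```

Run:
```python
from h import *
st(); goal(.4615,-.1325,.027,96.25)
```

```text
22.15 pos [ 0.4639 -0.1278  0.1907] rot [ 1.7997e+02 -2.0000e-02  9.6280e+01] F [-0.5 -0.3 -0.1] M [-0.01 -0.11 -0.05] w 0.0869
delta [-0.0045 -0.003   0.1637] rot [ 0.03 -0.02  0.03]
```

>>> {"api": "servo_tool", "payload": {
  "increments": [
    [[-0.0045, -0.003, 0.03, 0, 0, 0, 1], [-0.0045, -0.003, 0.06, 0, 0, 0, 1], [-0.0045, -0.003, 0.1, 0, 0, 0, 1], [-0.0045, -0.003, 0.13, 0, 0, 0, 1], [-0.0045, -0.003, 0.155, 0, 0, 0, 1], [-0.0045, -0.003, 0.163, 0, 0, 0, 1], [-0.0045, -0.003, 0.163, 0, 0, 0, 1], [-0.0045, -0.003, 0.163, 0, 0, 0, 0.5], [-0.0045, -0.003, 0.163, 0, 0, 0, 0.3], [-0.0045, -0.003, 0.163, 0, 0, 0, 0.2], [-0.0045, -0.003, 0.163, 0, 0, 0, 0.1], [-0.0045, -0.003, 0.163, 0, 0, 0, 0], [-0.0045, -0.003, 0.163, 0, 0, 0, 0], [-0.0045, -0.003, 0.163, 0, 0, 0, 0]]
  ]
}}

```text
time_s: 23.55
tool_pos: [0.4617, -0.1327, 0.0281]
tool_rot: [179.9, 0.0, 96.3]
force: [0.8, -0.3, 3.2]
grip_width: 0.0538
```

Run:
```python
from h import *
st()
S=cam('scene')
crop(S,(150,120,320,310),'pics/s15.png',3)
```

```text
23.55 pos [ 0.4617 -0.1327  0.0281] rot [1.7991e+02 5.0000e-02 9.6280e+01] F [ 0.8 -0.3  3.2] M [-0.05 -0.36  0.03] w 0.0538
```

View pics/s15.png

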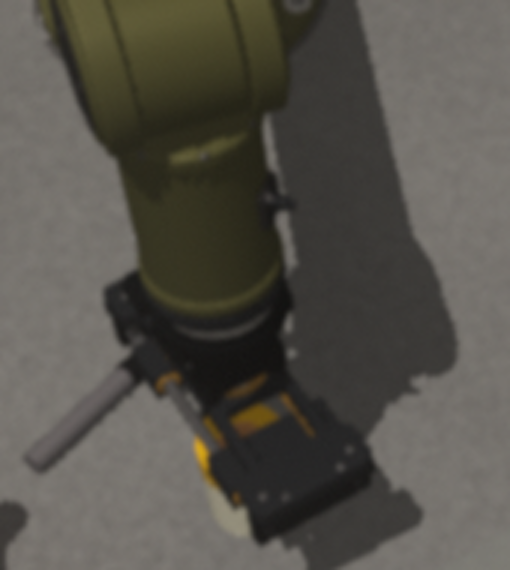

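Gripped at a width of 53.8 mm. The pen lies below the gripper body and has not moved.

>>> {"api": "servo_tool", "payload": {
  "increments": [
    [[0, 0, -0.02, 0, 0, 0, 0], [0, 0, -0.06, 0, 0, 0, 0], [0, 0, -0.1, 0, 0, 0, 0], [0.012, 0.04, -0.11, 0, 0, 0, 0], [0.02, 0.08, -0.11, 0, 0, 0, 0], [0.01, 0.12, -0.11, 0, 0, 0, 0], [0.008, 0.16, -0.11, 0, 0, 0, 0], [0.008, 0.18, -0.11, 0, 0, 0, 0], [0.008, 0.18, -0.11, 0, 0, 0, 0], [0.008, 0.18, -0.11, 0, 0, 0, 0], [0.008, 0.18, -0.11, 0, 0, 0, 0]]
  ]
}}

```text
time_s: 24.7
tool_pos: [0.6373, -0.1051, 0.1366]
tool_rot: [-179.8, 0.0, 96.3]
force: [-0.1, 0.0, -3.2]
grip_width: 0.054
```

Run:
```python
from h import *
st()
b=c0-.095*yd; print(b); goal(*b,.069,96.25)
S=cam('scene')
t=env.get_obs()['tool_pos'];zb=t[2]-.0281
th=np.linspace(0,2*np.pi,361)
P=np.stack([t[0]+.027*np.cos(th),t[1]+.027*np.sin(th),0*th+zb],1);q=proj(S,P)
print(q[:,0].min(),q[q[:,0].argmin()],q[:,1].max(),q[q[:,1].argmax()],q[:,0].max())
s=6;x0,y0=230,240
im=cv2.resize(S['frame'][y0:y0+100,x0:x0+120],None,fx=s,fy=s,interpolation=cv2.INTER_CUBIC)
cv2.polylines(im,[((q-[x0,y0]+.5)*s).astype(int)],True,(0,0,255),1)
cv2.imwrite('pics/s16.png',im)
```

```text
24.7 pos [ 0.6373 -0.1051  0.1366] rot [-179.85    0.     96.27] F [-0.1  0.  -3.2] M [ 0.03 -0.09 -0.05] w 0.054
[ 0.6458455 -0.10523  ]
delta [-0.0011  0.0086  0.0676] rot [-0.15  0.    0.02]
269.4843423554864 [269.48434236 327.32826097] 341.9640276040988 [285.73591883 341.9640276 ] 303.06480343694636
```

View pics/s16.png

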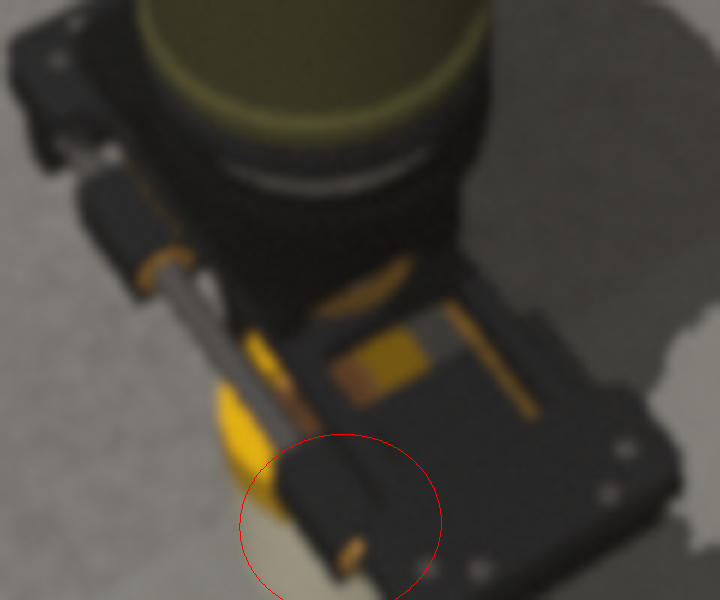

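>>> {"api": "servo_tool", "payload": {
  "increments": [
    [[-0.0015, 0.0085, 0.02, 0, 0, 0, 0], [-0.0015, 0.0085, 0.04, 0, 0, 0, 0], [-0.0015, 0.0085, 0.055, 0, 0, 0, 0], [-0.0015, 0.0085, 0.062, 0, 0, 0, 0], [-0.0015, 0.0085, 0.065, 0, 0, 0, 0], [-0.0015, 0.0085, 0.065, 0, 0, 0, 0], [-0.0015, 0.0085, 0.065, 0, 0, 0, 0]]
  ]
}}

```text
time_s: 25.45
tool_pos: [0.648, -0.1055, 0.0735]
tool_rot: [179.9, 0.0, 96.3]
force: [0.2, 0.1, -1.8]
grip_width: 0.0543
```

Run:
```python
from h import *
st()
b=c0-.095*yd; goal(*b,.068,96.25)
S=cam('scene')
t=env.get_obs()['tool_pos'];zb=t[2]-.0281
th=np.linspace(0,2*np.pi,361)
P=np.stack([t[0]+.027*np.cos(th),t[1]+.027*np.sin(th),0*th+zb],1);q=proj(S,P)
s=6;x0,y0=230,280
im=cv2.resize(S['frame'][y0:y0+100,x0:x0+120],None,fx=s,fy=s,interpolation=cv2.INTER_CUBIC)
cv2.polylines(im,[((q-[x0,y0]+.5)*s).astype(int)],True,(0,0,255),1)
cv2.imwrite('pics/s17.png',im)
```

```text
25.45 pos [ 0.648  -0.1055  0.0735] rot [1.7992e+02 3.0000e-02 9.6270e+01] F [ 0.2  0.1 -1.8] M [-0.01 -0.06  0.02] w 0.0543
delta [ 0.0005 -0.0022  0.0055] rot [0.08 0.03 0.02]
```

View pics/s17.png

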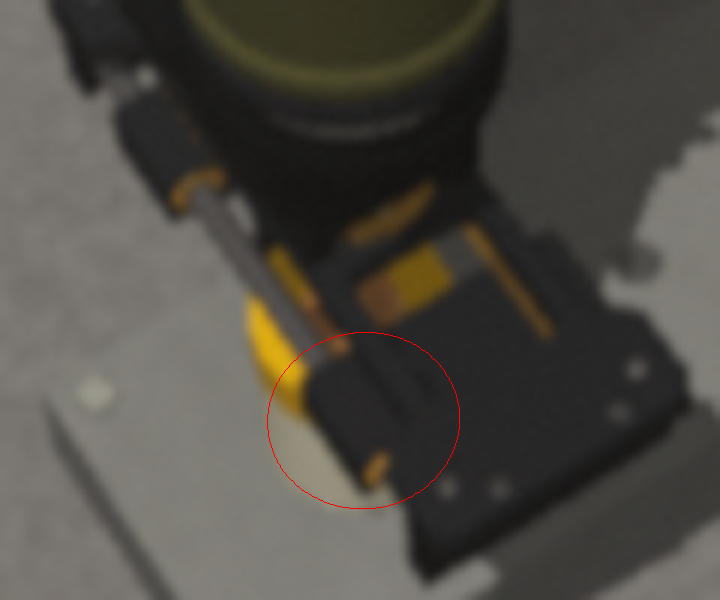

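Well aligned: the roll's left edge is at about (272,420) and the red circle is at 267. I'll lower and release it.

>>> {"api": "servo_tool", "payload": {
  "increments": [
    [[0, -0.002, 0.003, 0, 0, 0, 0], [0, -0.002, 0.005, 0, 0, 0, 0], [0, -0.002, 0.006, 0, 0, 0, 0], [0, -0.002, 0.007, 0, 0, 0, 0], [0, -0.002, 0.007, 0, 0, 0, 0]]
  ]
}}

```text
time_s: 26.0
tool_pos: [0.6455, -0.1058, 0.0682]
tool_rot: [-180.0, 0.1, 96.3]
force: [-5.2, 0.8, 11.5]
grip_width: 0.0545
```

Run:
```python
from h import *
st()
```

```text
26.0 pos [ 0.6455 -0.1058  0.0682] rot [-1.7999e+02  8.0000e-02  9.6270e+01] F [-5.2  0.8 11.5] M [ 0.09  1.21 -0.04] w 0.0545
```

>>> {"api": "servo_tool", "payload": {
  "increments": [
    [[0, 0, 0, 0, 0, 0, 0.3], [0, 0, 0, 0, 0, 0, 0.6], [0, 0, 0, 0, 0, 0, 0.9], [0, 0, -0.003, 0, 0, 0, 1], [0, 0, -0.03, 0, 0, 0, 1], [0, 0, -0.07, 0, 0, 0, 1], [0, 0, -0.11, 0, 0, 0, 1], [-0.03, -0.01, -0.15, 0, 0, 0, 1], [-0.07, -0.03, -0.19, 0, 0, 0, 1], [-0.12, -0.06, -0.19, 0, 0, 0, 1], [-0.16, -0.08, -0.19, 0, 0, 0, 1], [-0.2, -0.11, -0.19, 0, 0, 0, 1], [-0.235, -0.143, -0.19, 0, 0, 0, 1], [-0.235, -0.143, -0.19, 0, 0, 0, 1], [-0.235, -0.143, -0.19, 0, 0, 0, 1], [-0.235, -0.143, -0.19, 0, 0, 0, 1], [-0.235, -0.143, -0.19, 0, 0, 0, 1]]
  ]
}}

```text
time_s: 27.7
tool_pos: [0.5307, -0.3522, 0.2558]
tool_rot: [179.9, -0.0, 96.5]
force: [0.1, -0.3, 1.4]
grip_width: 0.087
```

Run:
```python
from h import *
st(); goal(.529,-.355,.156,96.25)
S=cam('scene');T=cam('top')
crop(S,(60,150,330,400),'pics/s18.png',2.4)
cv2.imwrite('pics/t18.png',T['frame'][100:400,200:600])
np.set_printoptions(precision=4,suppress=True)
for n,c in(('s',S),('t',T)):
    hsv=cv2.cvtColor(c['frame'],cv2.COLOR_BGR2HSV)
    m=cv2.inRange(hsv,(20,150,100),(32,255,255))
    for q in cv2.findContours(m,cv2.RETR_EXTERNAL,cv2.CHAIN_APPROX_NONE)[0]:
        if cv2.contourArea(q)>60: 
            e=cv2.minEnclosingCircle(q); p=plane(c,e[0],.11)
            if p[1]<.3: print(n,e,p, 'hole',darkc(c,e[0],7),plane(c,darkc(c,e[0],7),.11))
```

```text
27.7 pos [ 0.5307 -0.3522  0.2558] rot [ 1.7994e+02 -5.0000e-02  9.6510e+01] F [ 0.1 -0.3  1.4] M [ 0.01 -0.15 -0.02] w 0.087
delta [-0.0027 -0.0022  0.0998] rot [ 0.06 -0.05  0.26]
s ((287.671875, 333.7421875), 17.80948257446289) [ 0.6503 -0.1091  0.11  ] hole [286.8997 331.1493] [ 0.6456 -0.1082  0.11  ]
s ((381.0, 278.5), 16.710874557495117) [0.6303 0.0776 0.11  ] hole [381.5482 275.6913] [0.6259 0.0814 0.11  ]
t ((298.60638427734375, 198.2872314453125), 11.303607940673828) [0.6225 0.0784 0.11  ] hole [298.5249 197.4469] [0.6246 0.0786 0.11  ]
t ((374.9444580078125, 188.1666717529297), 11.305338859558105) [ 0.6432 -0.109   0.11  ] hole [375.2744 187.7166] [ 0.6443 -0.1099  0.11  ]
```

View pics/s18.png

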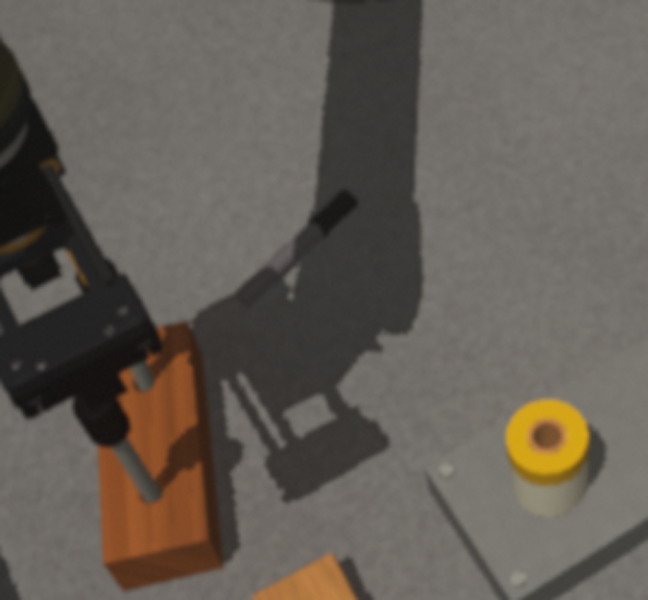

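View pics/t18.png

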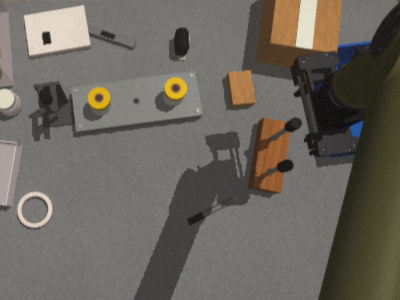

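Roll B stands over bore0 within about 2 mm. The open fingers are above the rack's outer spindle, whose grip is at (100,415) in the scene crop. I'll go down and grasp.

>>> {"api": "servo_tool", "payload": {
  "increments": [
    [[-0.0027, -0.002, 0.02, 0, 0, 0, 1], [-0.0027, -0.002, 0.05, 0, 0, 0, 1], [-0.0027, -0.002, 0.08, 0, 0, 0, 1], [-0.0027, -0.002, 0.095, 0, 0, 0, 1], [-0.0027, -0.002, 0.1, 0, 0, 0, 1], [-0.0027, -0.002, 0.1, 0, 0, 0, 1]]
  ]
}}

```text
time_s: 28.4
tool_pos: [0.5278, -0.3573, 0.1556]
tool_rot: [-180.0, -0.0, 96.3]
force: [-0.4, -0.3, 1.3]
grip_width: 0.087
```

Run:
```python
from h import *
st(); goal(.529,-.355,.156,96.25)
S=cam('scene')
crop(S,(60,200,180,400),'pics/s19.png',3)
```

```text
28.4 pos [ 0.5278 -0.3573  0.1556] rot [-1.800e+02 -2.000e-02  9.633e+01] F [-0.4 -0.3  1.3] M [-0.06 -0.08  0.03] w 0.087
delta [ 0.0022  0.0015 -0.0004] rot [-0.   -0.02  0.08]
```

View pics/s19.png

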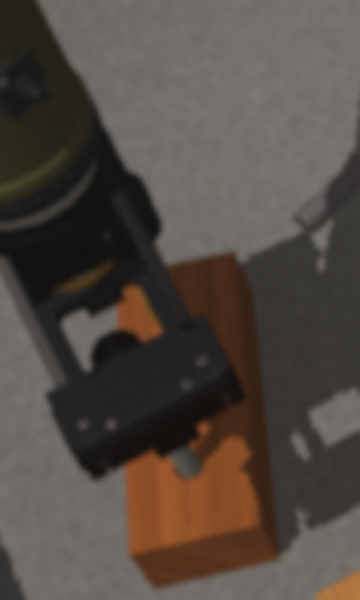

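>>> {"api": "servo_tool", "payload": {
  "increments": [
    [[0.002, 0.0015, 0, 0, 0, 0, 1], [0.002, 0.0015, 0, 0, 0, 0, 0.5], [0.002, 0.0015, 0, 0, 0, 0, 0], [0.002, 0.0015, 0, 0, 0, 0, -0.3], [0.002, 0.0015, 0, 0, 0, 0, -0.5], [0.002, 0.0015, 0, 0, 0, 0, -0.6], [0.002, 0.0015, 0, 0, 0, 0, -0.7], [0.002, 0.0015, 0, 0, 0, 0, -0.8], [0.002, 0.0015, 0, 0, 0, 0, -0.8], [0.002, 0.0015, 0, 0, 0, 0, -0.8]]
  ],
  "squeeze": 20
}}

```text
time_s: 29.45
tool_pos: [0.5286, -0.3556, 0.1555]
tool_rot: [-180.0, 0.0, 96.3]
force: [0.3, -0.9, 0.1]
grip_width: 0.0253
```

Run:
```python
from h import *
st()
```

```text
29.45 pos [ 0.5286 -0.3556  0.1555] rot [-180.      0.     96.27] F [ 0.3 -0.9  0.1] M [-0.01 -0.09  0.04] w 0.0253
```

>>> {"api": "servo_tool", "payload": {
  "increments": [
    [[0, 0, -0.01, 0, 0, 0, -0.8], [0, 0, -0.04, 0, 0, 0, -0.8], [0, 0, -0.08, 0, 0, 0, -0.8], [0, 0, -0.12, 0, 0, 0, -0.8], [0.03, 0.02, -0.14, 0, 0, 0, -0.8], [0.07, 0.04, -0.14, 0, 0, 0, -0.8], [0.11, 0.07, -0.14, 0, 0, 0, -0.8], [0.15, 0.09, -0.14, 0, 0, 0, -0.8], [0.19, 0.12, -0.14, 0, 0, 0, -0.8], [0.22, 0.14, -0.14, 0, 0, 0, -0.8], [0.236, 0.144, -0.14, 0, 0, 0, -0.8], [0.236, 0.144, -0.14, 0, 0, 0, -0.8], [0.236, 0.144, -0.14, 0, 0, 0, -0.8], [0.236, 0.144, -0.14, 0, 0, 0, -0.8], [0.236, 0.144, -0.14, 0, 0, 0, -0.8]]
  ]
}}

```text
time_s: 30.95
tool_pos: [0.6454, -0.1081, 0.2956]
tool_rot: [-180.0, 0.1, 96.1]
force: [0.3, -1.1, -0.8]
grip_width: 0.0255
```

Run:
```python
from h import *
st(); b=c0-.095*yd; goal(*b,.27,96.25)
S=cam('scene')
t=env.get_obs()['tool_pos']
s=6;x0,y0=230,230
im=cv2.resize(S['frame'][y0:y0+100,x0:x0+120],None,fx=s,fy=s,interpolation=cv2.INTER_CUBIC)
q=proj(S,[[t[0],t[1],t[2]-.1455],[t[0],t[1],t[2]-.01]])
cv2.polylines(im,[((q-[x0,y0]+.5)*s).astype(int)],False,(0,0,255),1)
cv2.imwrite('pics/s20.png',im)
```

```text
30.95 pos [ 0.6454 -0.1081  0.2956] rot [-1.7997e+02  7.0000e-02  9.6060e+01] F [ 0.3 -1.1 -0.8] M [ 0.01 -0.09  0.01] w 0.0255
delta [0.0029 0.0007 0.0255] rot [-0.03  0.07 -0.19]
```

View pics/s20.png

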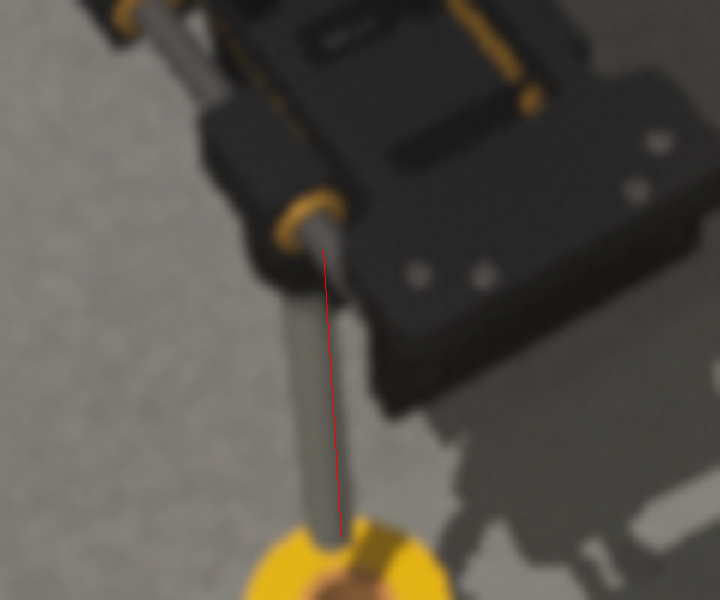

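>>> {"api": "servo_tool", "payload": {
  "increments": [
    [[0, 0, 0, 0, 0, 0, -0.8], [0, 0, 0, 0, 0, 0, -0.8]]
  ]
}}

```text
time_s: 31.2
tool_pos: [0.6458, -0.106, 0.2956]
tool_rot: [-180.0, 0.0, 96.2]
force: [1.4, 0.0, -1.0]
grip_width: 0.0255
```

```bash
cat >> h.py <<'E'
def pinline(c,z0,z1,tipoff,n=8,half=14,lo=None):
    """centre column of the grey pin at several heights, from row profiles"""
    t=env.get_obs()['tool_pos']; out=[]
    f=cv2.GaussianBlur(c['frame'],(3,3),0)
    for z in np.linspace(z0,z1,n):
        q=proj(c,[t[0],t[1],z])[0]; r=int(round(q[1])); out.append((z,q,f[r,int(q[0])-half:int(q[0])+half+1].astype(int)))
    return t,out
E
python3 - <<'E'
from h import *
st()
S=cam('scene');t,o=pinline(S,0,0,0,1)
t=env.get_obs()['tool_pos']
t,o=pinline(S,t[2]-.14,t[2]-.045,0,6)
for z,q,p in o: print(round(z,3),q.round(2)); print(p.mean(1).astype(int))
print('T',)
E
```

```text
31.2 pos [ 0.6458 -0.106   0.2956] rot [-1.7999e+02  1.0000e-02  9.6220e+01] F [ 1.4  0.  -1. ] M [ 0.06 -0.13 -0.01] w 0.0255
0.156 [287.53 316.87]
[125 125 125 126 126 126 129 131 128 118 106  99  95  91  86  83  89 104
 116 116 112 110 111 115 120 123 125 126 126]
0.175 [287.17 310.81]
[121 121 121 121 122 122 121 118 110 102  97  95  94  90  84  81  89 106
 119 124 125 124 125 125 125 126 126 126 126]
0.194 [286.79 304.54]
[120 119 120 122 123 123 123 122 117 107  98  96  95  92  87  83  84  96
 110 118 120 118 118 118 119 121 121 121 121]
0.213 [286.4  298.04]
[122 121 121 122 122 121 120 116 107 100  97  96  94  90  85  83  92 108
 120 124 123 119 109  91  70  55  54  63  72]
0.232 [286.   291.31]
[125 123 123 123 124 123 119 111 102  98  97  96  93  88  84  88 101 114
 119 117 102  74  45  30  26  25  25  25  26]
0.251 [285.59 284.34]
[123 122 122 122 121 121 120 113 104  98  96  96  94  90  84  83  93 107
 116 116 109  89  61  38  30  30  32  35  37]
T
```

Run:
```python
from h import *
b=c0-.095*yd+.0034*yd; print(b);goal(*b,.2,96.25)
S=cam('scene'); print(proj(S,[[.6458,-.1052,.04]])-[289.39,350.99], [proj(S,[*(c0-.095*yd+d*yd),.15])-proj(S,[*(c0-.095*yd),.15]) for d in(.001,)])
```

```text
[ 0.64547524 -0.1018504 ]
delta [0.0039 0.0001 0.0956] rot [-0.    0.01 -0.01]
[[ 0.35822958 -1.38003158]] [array([[ 0.54553111, -0.31908257]])]
```

>>> {"api": "servo_tool", "payload": {
  "increments": [
    [[0.003, 0, 0.0, 0, 0, 0, -0.8], [0.003, 0, 0.02, 0, 0, 0, -0.8], [0.003, 0, 0.035, 0, 0, 0, -0.8], [0.003, 0, 0.05, 0, 0, 0, -0.8], [0.003, 0, 0.065, 0, 0, 0, -0.8], [0.003, 0, 0.08, 0, 0, 0, -0.8], [0.003, 0, 0.095, 0, 0, 0, -0.8], [0.003, 0, 0.095, 0, 0, 0, -0.8], [0.003, 0, 0.095, 0, 0, 0, -0.8]]
  ]
}}

```text
time_s: 32.2
tool_pos: [0.6456, -0.1023, 0.2003]
tool_rot: [-180.0, -0.0, 96.3]
force: [0.7, -0.3, -1.2]
grip_width: 0.0256
```

Run:
```python
from h import *
st()
S=cam('scene');crop(S,(230,230,350,380),'pics/s21.png',4)
```

```text
32.2 pos [ 0.6456 -0.1023  0.2003] rot [-1.7998e+02 -1.0000e-02  9.6270e+01] F [ 0.7 -0.3 -1.2] M [-0.04 -0.08  0.04] w 0.0256
```

View pics/s21.png

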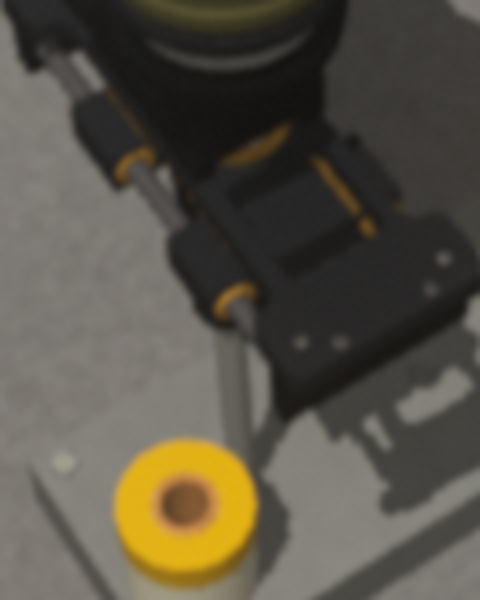

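The pin passes behind roll B, whose top is now at full-frame (276,355) instead of (287,333). The roll was knocked aside during my descent, with no force felt. I'll raise the spindle and look again.

>>> {"api": "servo_tool", "payload": {
  "increments": [
    [[0, 0, -0.03, 0, 0, 0, -0.8], [0, 0, -0.06, 0, 0, 0, -0.8], [0, 0, -0.09, 0, 0, 0, -0.8], [0.03, 0, -0.095, 0, 0, 0, -0.8], [0.07, 0, -0.095, 0, 0, 0, -0.8], [0.11, 0, -0.095, 0, 0, 0, -0.8], [0.15, 0, -0.095, 0, 0, 0, -0.8], [0.18, 0, -0.095, 0, 0, 0, -0.8], [0.19, 0, -0.095, 0, 0, 0, -0.8], [0.19, 0, -0.095, 0, 0, 0, -0.8], [0.19, 0, -0.095, 0, 0, 0, -0.8], [0.19, 0, -0.095, 0, 0, 0, -0.8]]
  ]
}}

```text
time_s: 33.45
tool_pos: [0.6255, 0.0838, 0.2955]
tool_rot: [180.0, 0.1, 96.1]
force: [0.4, -0.1, -1.6]
grip_width: 0.0255
```

Run:
```python
from h import *
np.set_printoptions(precision=4,suppress=True)
st()
S=cam('scene');T=cam('top')
cv2.imwrite('pics/s22.png',S['frame'][180:420,180:500])
cv2.imwrite('pics/t22.png',T['frame'][100:340,200:520])
print(proj(S,[*(c0+.095*yd),.04])-[378.39,296.93])
t=env.get_obs()['tool_pos']
t,o=pinline(S,t[2]-.14,t[2]-.045,0,6)
for z,q,p in o: print(round(z,3),q.round(2)); print(p.mean(1).astype(int))
b=c0+.095*yd; goal(*b,.2,96.25)
for n,c in(('s',S),('t',T)):
    hsv=cv2.cvtColor(c['frame'],cv2.COLOR_BGR2HSV)
    m=cv2.inRange(hsv,(20,150,100),(32,255,255))
    for q in cv2.findContours(m,cv2.RETR_EXTERNAL,cv2.CHAIN_APPROX_NONE)[0]:
        if cv2.contourArea(q)>60: 
            e=cv2.minEnclosingCircle(q); p=plane(c,e[0],.11)
            if p[1]<.3: print(n,e,p, 'hole',darkc(c,e[0],7),plane(c,darkc(c,e[0],7),.11))
```

```text
33.45 pos [0.6255 0.0838 0.2955] rot [180.     0.07  96.07] F [ 0.4 -0.1 -1.6] M [-0.03 -0.14 -0.01] w 0.0255
[[ 0.1535 -1.1474]]
0.155 [385.65 259.84]
[120 120 119 118 117 117 118 118 118 115 107  98  94  94  93  89  89 100
 115 115  97  76  65  61  60  59  59  59  60]
0.174 [386.88 253.27]
[118 118 118 119 120 120 120 119 117 111 100  93  92  93  93  90  83  74
  67  62  60  60  60  60  61  61  60  59  58]
0.193 [388.15 246.49]
[123 123 122 113  96  77  64  60  63  70  80  89  93  94  91  86  77  67
  62  60  60  61  61  62  61  60  60  59  60]
0.212 [389.46 239.49]
[ 88  73  67  74  89 102 108 101  87  78  80  88  93  94  92  88  79  69
  62  60  60  60  60  60  60  60  60  59  59]
0.231 [390.81 232.25]
[61 61 61 61 61 61 60 61 63 69 79 88 94 96 94 90 82 72 65 62 61 60 60 60
 60 60 59 59 60]
0.25 [392.21 224.76]
[62 61 60 60 60 60 61 62 68 78 88 94 96 95 91 84 74 65 60 59 58 59 59 59
 59 59 59 59 58]
delta [-0.0007 -0.0002  0.0954] rot [-0.01  0.03 -0.15]
s ((276.4176940917969, 358.1009826660156), 18.45541763305664) [ 0.6798 -0.1431  0.11  ] hole [275.0052 355.5473] [ 0.6749 -0.1432  0.11  ]
s ((381.2659606933594, 278.2659606933594), 16.65468978881836) [0.6301 0.0782 0.11  ] hole [381.7786 275.3998] [0.6256 0.082  0.11  ]
t ((388.6609191894531, 176.8563232421875), 11.457066535949707) [ 0.6712 -0.1439  0.11  ] hole [388.7931 175.8969] [ 0.6737 -0.1443  0.11  ]
```

View pics/s22.png

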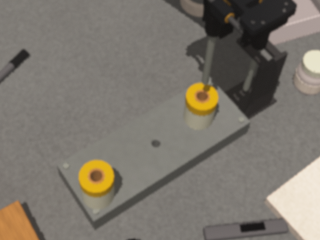

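View pics/t22.png

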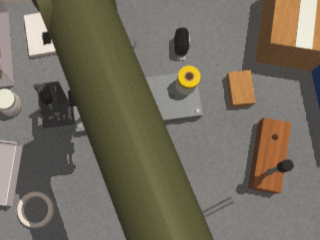

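Roll B now stands near the plate's corner at about (0.674, -0.143). Roll A is still over bore2, so I'll put this spindle there first.

>>> {"api": "servo_tool", "payload": {
  "increments": [
    [[0.0013, 0, 0.0, 0, 0, 0, -0.8], [0.0013, 0, 0.02, 0, 0, 0, -0.8], [0.0013, 0, 0.035, 0, 0, 0, -0.8], [0.0013, 0, 0.045, 0, 0, 0, -0.8], [0.0013, 0, 0.055, 0, 0, 0, -0.8], [0.0013, 0, 0.065, 0, 0, 0, -0.8], [0.0013, 0, 0.075, 0, 0, 0, -0.8], [0.0013, 0, 0.085, 0, 0, 0, -0.8], [0.0013, 0, 0.095, 0, 0, 0, -0.8], [0.0013, 0, 0.095, 0, 0, 0, -0.8]]
  ]
}}

```text
time_s: 34.55
tool_pos: [0.6238, 0.0875, 0.1987]
tool_rot: [-179.8, 0.0, 96.3]
force: [-0.1, -1.1, -1.7]
grip_width: 0.0253
```

Run:
```python
from h import *
st()
S=cam('scene');crop(S,(330,180,450,330),'pics/s23.png',4)
```

```text
34.55 pos [0.6238 0.0875 0.1987] rot [-1.7984e+02  1.0000e-02  9.6280e+01] F [-0.1 -1.1 -1.7] M [-0.06 -0.1   0.01] w 0.0253
```

View pics/s23.png

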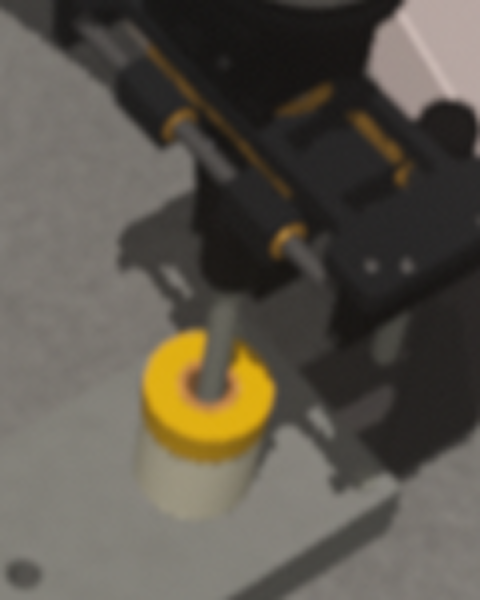

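Run:
```python
from h import *
S=cam('scene');st()
t,o=pinline(S,.125,.165,0,5)
for z,q,p in o: print(round(z,3),q.round(2)); print(p.mean(1).astype(int))
b=c0+.095*yd; goal(*b,.19,96.25); print(proj(S,[*b,.125]))
```

```text
34.65 pos [0.6247 0.0879 0.2004] rot [-179.98   -0.     96.28] F [-0.2  0.3 -1.6] M [ 0.01 -0.08 -0.01] w 0.0254
0.125 [385.31 268.84]
[139 139 139 139 140 139 139 138 134 123 107  96  94  94  91  85  81  83
  92 103 108 109 102  90  77  69  66  65  64]
0.135 [385.93 265.57]
[138 139 140 139 139 139 139 139 138 130 115 100  94  94  93  89  83  78
  74  73  72  70  68  66  65  64  63  61  59]
0.145 [386.56 262.25]
[112 104  94  89  92  98 102 101  99  94  91  91  94  95  93  88  82  75
  70  67  65  63  62  61  60  59  58  57  57]
0.155 [387.21 258.88]
[73 63 60 59 59 59 59 61 65 73 84 91 95 94 91 84 75 68 63 61 60 59 57 57
 57 57 58 58 58]
0.165 [387.86 255.44]
[74 64 63 65 65 63 61 60 61 66 72 76 79 79 78 74 69 64 59 55 50 47 48 51
 54 56 57 57 57]
delta [-0.0043  0.      0.0104] rot [-0.02 -0.    0.03]
[[383.33146532 270.03083812]]
```

>>> {"api": "servo_tool", "payload": {
  "increments": [
    [[-0.0025, 0, 0.0, 0, 0, 0, -0.8], [-0.0025, 0, 0.004, 0, 0, 0, -0.8], [-0.0025, 0, 0.008, 0, 0, 0, -0.8], [-0.0025, 0, 0.012, 0, 0, 0, -0.8], [-0.0025, 0, 0.016, 0, 0, 0, -0.8], [-0.0025, 0, 0.018, 0, 0, 0, -0.8], [-0.0025, 0, 0.02, 0, 0, 0, -0.8], [-0.0025, 0, 0.02, 0, 0, 0, -0.8]]
  ]
}}

```text
time_s: 35.45
tool_pos: [0.6248, 0.0853, 0.1802]
tool_rot: [-180.0, 0.0, 96.3]
force: [0.3, -0.3, -1.4]
grip_width: 0.0254
```

Run:
```python
from h import *
st()
b=c0+.095*yd; goal(*b,.154,96.25)
```

```text
35.45 pos [0.6248 0.0853 0.1802] rot [-179.97    0.     96.28] F [ 0.3 -0.3 -1.4] M [ 0.05 -0.05 -0.04] w 0.0254
delta [-0.0017  0.0002  0.0262] rot [-0.03  0.    0.03]
```

No contact with the tip at 0.035, below the bore mouth, so it has entered. I'll continue down.

>>> {"api": "servo_tool", "payload": {
  "increments": [
    [[0, 0, 0.004, 0, 0, 0, -0.8], [0, 0, 0.008, 0, 0, 0, -0.8], [0, 0, 0.012, 0, 0, 0, -0.8], [0, 0, 0.016, 0, 0, 0, -0.8], [0, 0, 0.02, 0, 0, 0, -0.8], [0, 0, 0.024, 0, 0, 0, -0.8], [0, 0, 0.024, 0, 0, 0, -0.8]]
  ]
}}

```text
time_s: 36.15
tool_pos: [0.6245, 0.0852, 0.1557]
tool_rot: [-179.9, 0.0, 96.3]
force: [0.2, -0.4, -2.0]
grip_width: 0.0258
```

Run:
```python
from h import *
st()
```

```text
36.15 pos [0.6245 0.0852 0.1557] rot [-1.7993e+02  1.0000e-02  9.6280e+01] F [ 0.2 -0.4 -2. ] M [ 0.02 -0.11  0.02] w 0.0258
```

>>> {"api": "servo_tool", "payload": {
  "increments": [
    [[0, 0, 0.001, 0, 0, 0, -0.8], [0, 0, 0.002, 0, 0, 0, -0.8], [0, 0, 0.003, 0, 0, 0, -0.8], [0, 0, 0.004, 0, 0, 0, -0.8], [0, 0, 0.004, 0, 0, 0, -0.8]]
  ]
}}

```text
time_s: 36.65
tool_pos: [0.6254, 0.0855, 0.1534]
tool_rot: [179.9, 0.0, 96.3]
force: [-1.5, 0.1, 4.3]
grip_width: 0.0251
```

Run:
```python
from h import *
st()
```

```text
36.65 pos [0.6254 0.0855 0.1534] rot [1.7993e+02 1.0000e-02 9.6280e+01] F [-1.5  0.1  4.3] M [-0.15  0.11 -0.02] w 0.0251
```

Contact at TCP z = 0.1534, so the tip is at 8 mm, the bore floor: seated. I'll release and rise.

>>> {"api": "servo_tool", "payload": {
  "increments": [
    [[0, 0, -0.001, 0, 0, 0, -0.5], [0, 0, -0.001, 0, 0, 0, -0.1], [0, 0, -0.001, 0, 0, 0, 0.4], [0, 0, -0.001, 0, 0, 0, 0.7], [0, 0, -0.02, 0, 0, 0, 1], [0, 0, -0.06, 0, 0, 0, 1], [0, 0, -0.1, 0, 0, 0, 1], [-0.03, 0, -0.1, 0, 0, 0, 1], [-0.07, 0.01, -0.1, 0, 0, 0, 1], [-0.11, 0.015, -0.1, 0, 0, 0, 1], [-0.15, 0.02, -0.1, 0, 0, 0, 1], [-0.19, 0.024, -0.1, 0, 0, 0, 1], [-0.228, 0.024, -0.08, 0, 0, 0, 1], [-0.228, 0.024, -0.05, 0, 0, 0, 1], [-0.228, 0.024, -0.04, 0, 0, 0, 1], [-0.228, 0.024, -0.04, 0, 0, 0, 1]]
  ],
  "squeeze": 25
}}

```text
time_s: 38.25
tool_pos: [0.6726, -0.1373, 0.1906]
tool_rot: [-179.8, -0.1, 96.4]
force: [-0.5, 1.7, -0.2]
grip_width: 0.0874
```

Run:
```python
from h import *
st(); goal(.674,-.1405,.068,96.25)
S=cam('scene');T=cam('top')
cv2.imwrite('pics/s24.png',S['frame'][180:480,160:520])
cv2.imwrite('pics/t24.png',T['frame'][100:340,200:520])
print(plane(T,(382,142),.02))
```

```text
38.25 pos [ 0.6726 -0.1373  0.1906] rot [-1.798e+02 -1.200e-01  9.636e+01] F [-0.5  1.7 -0.2] M [-0.03 -0.14  0.03] w 0.0874
delta [-0.0036  0.0015  0.1226] rot [-0.2  -0.12  0.11]
[ 0.80150022 -0.14431     0.02      ]
```

View pics/s24.png

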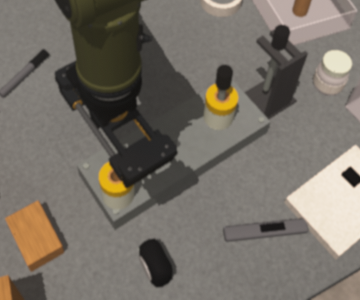

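View pics/t24.png

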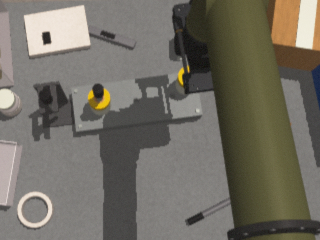

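>>> {"api": "servo_tool", "payload": {
  "increments": [
    [[-0.003, 0.0015, 0.0, 0, 0, 0, 1], [-0.003, 0.0015, 0.02, 0, 0, 0, 1], [-0.003, 0.0015, 0.05, 0, 0, 0, 1], [-0.003, 0.0015, 0.055, 0, 0, 0, 1], [-0.003, 0.0015, 0.055, 0, 0, 0, 1]]
  ]
}}

```text
time_s: 38.85
tool_pos: [0.6755, -0.1412, 0.1376]
tool_rot: [-180.0, -0.0, 96.3]
force: [0.1, -0.9, -0.2]
grip_width: 0.0869
```

Run:
```python
from h import *
st(); goal(.674,-.1405,.068,96.25)
S=cam('scene')
crop(S,(220,280,350,420),'pics/s25.png',5)
```

```text
38.85 pos [ 0.6755 -0.1412  0.1376] rot [-1.7996e+02 -1.0000e-02  9.6310e+01] F [ 0.1 -0.9 -0.2] M [-0.02 -0.14  0.04] w 0.0869
delta [ 0.0008 -0.0013  0.0696] rot [-0.04 -0.01  0.06]
```

View pics/s25.png

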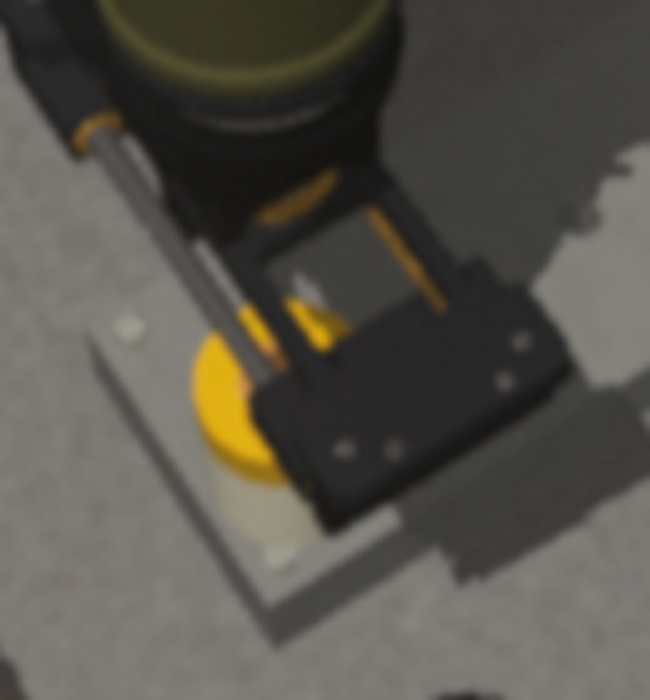

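>>> {"api": "servo_tool", "payload": {
  "increments": [
    [[0.001, -0.001, 0.03, 0, 0, 0, 1], [0.001, -0.001, 0.055, 0, 0, 0, 1], [0.001, -0.001, 0.069, 0, 0, 0, 1], [0.001, -0.001, 0.069, 0, 0, 0, 1], [0.001, -0.001, 0.069, 0, 0, 0, 0.6], [0.001, -0.001, 0.069, 0, 0, 0, 0.4], [0.001, -0.001, 0.069, 0, 0, 0, 0.3], [0.001, -0.001, 0.069, 0, 0, 0, 0.2], [0.001, -0.001, 0.069, 0, 0, 0, 0.1], [0.001, -0.001, 0.069, 0, 0, 0, 0], [0.001, -0.001, 0.069, 0, 0, 0, 0], [0.001, -0.001, 0.069, 0, 0, 0, 0]]
  ]
}}

```text
time_s: 40.1
tool_pos: [0.6748, -0.1407, 0.069]
tool_rot: [180.0, 0.0, 96.3]
force: [0.7, 0.6, 2.9]
grip_width: 0.0539
```

Run:
```python
from h import *
st(); goal(*(c0-.095*yd),.068,96.25)
```

```text
40.1 pos [ 0.6748 -0.1407  0.069 ] rot [1.7996e+02 2.0000e-02 9.6280e+01] F [0.7 0.6 2.9] M [-0.02 -0.14  0.05] w 0.0539
delta [ 0.0384 -0.0249  0.001 ] rot [0.04 0.02 0.03]
```

>>> {"api": "servo_tool", "payload": {
  "increments": [
    [[0, 0, -0.01, 0, 0, 0, 0], [0.01, -0.007, -0.015, 0, 0, 0, 0], [0.025, -0.015, -0.015, 0, 0, 0, 0], [0.039, -0.024, -0.015, 0, 0, 0, 0], [0.039, -0.024, -0.015, 0, 0, 0, 0], [0.039, -0.024, -0.015, 0, 0, 0, 0], [0.039, -0.024, -0.01, 0, 0, 0, 0], [0.039, -0.024, -0.005, 0, 0, 0, 0], [0.039, -0.024, -0.002, 0, 0, 0, 0], [0.039, -0.024, 0, 0, 0, 0, 0], [0.039, -0.024, 0.001, 0, 0, 0, 0], [0.039, -0.024, 0.001, 0, 0, 0, 0]]
  ]
}}

```text
time_s: 41.3
tool_pos: [0.646, -0.1051, 0.069]
tool_rot: [-179.9, 0.1, 96.2]
force: [-5.0, -0.7, 8.9]
grip_width: 0.054
```

Run:
```python
from h import *
st(); goal(*(c0-.095*yd),.068,96.25)
```

```text
41.3 pos [ 0.646  -0.1051  0.069 ] rot [-1.7992e+02  6.0000e-02  9.6240e+01] F [-5.  -0.7  8.9] M [-0.14  1.04 -0.03] w 0.054
delta [-0.0001 -0.0002  0.001 ] rot [-0.08  0.06 -0.01]
```

>>> {"api": "servo_tool", "payload": {
  "increments": [
    [[0, 0, 0, 0, 0, 0, 0.3], [0, 0, 0, 0, 0, 0, 0.6], [0, 0, 0, 0, 0, 0, 0.9], [0, 0, -0.003, 0, 0, 0, 1], [0, 0, -0.03, 0, 0, 0, 1], [0, 0, -0.07, 0, 0, 0, 1], [0, 0, -0.11, 0, 0, 0, 1], [-0.02, -0.02, -0.15, 0, 0, 0, 1], [-0.05, -0.06, -0.18, 0, 0, 0, 1], [-0.08, -0.09, -0.18, 0, 0, 0, 1], [-0.11, -0.12, -0.18, 0, 0, 0, 1], [-0.14, -0.155, -0.18, 0, 0, 0, 1], [-0.17, -0.19, -0.18, 0, 0, 0, 1], [-0.2, -0.22, -0.18, 0, 0, 0, 1], [-0.2095, -0.228, -0.18, 0, 0, 0, 1], [-0.2095, -0.228, -0.18, 0, 0, 0, 1], [-0.2095, -0.228, -0.18, 0, 0, 0, 1], [-0.2095, -0.228, -0.18, 0, 0, 0, 1]]
  ]
}}

```text
time_s: 43.1
tool_pos: [0.4444, -0.3354, 0.2477]
tool_rot: [179.9, -0.0, 96.5]
force: [-0.2, -0.8, -0.5]
grip_width: 0.0871
```

Run:
```python
from h import *
np.set_printoptions(precision=4,suppress=True)
st(); goal(.442,-.338,.156,96.25)
S=cam('scene');T=cam('top')
cv2.imwrite('pics/s26.png',S['frame'][150:450,60:460])
crop(T,(230,150,510,300),'pics/t26.png',2.5)
for n,c in(('s',S),('t',T)):
    hsv=cv2.cvtColor(c['frame'],cv2.COLOR_BGR2HSV)
    m=cv2.inRange(hsv,(20,150,100),(32,255,255))
    for q in cv2.findContours(m,cv2.RETR_EXTERNAL,cv2.CHAIN_APPROX_NONE)[0]:
        if cv2.contourArea(q)>60: 
            e=cv2.minEnclosingCircle(q); p=plane(c,e[0],.11)
            if p[1]<.3: print(n,e,p, 'hole',darkc(c,e[0],7),plane(c,darkc(c,e[0],7),.11))
```

```text
43.1 pos [ 0.4444 -0.3354  0.2477] rot [179.95  -0.03  96.5 ] F [-0.2 -0.8 -0.5] M [-0.02 -0.07 -0.02] w 0.0871
delta [-0.0024 -0.0028  0.0917] rot [ 0.05 -0.03  0.25]
s ((288.2079162597656, 333.77227783203125), 17.75659942626953) [ 0.6508 -0.1084  0.11  ] hole [287.5912 331.1814] [ 0.6462 -0.1072  0.11  ]
s ((381.1363525390625, 278.3484802246094), 16.628509521484375) [0.6302 0.0779 0.11  ] hole [382.9435 274.3756] [0.6248 0.0849 0.11  ]
t ((298.61859130859375, 198.36561584472656), 11.33729076385498) [0.6223 0.0784 0.11  ] hole [297.9797 194.465 ] [0.6323 0.0799 0.11  ]
t ((374.6275939941406, 188.30345153808594), 11.295032501220703) [ 0.6428 -0.1082  0.11  ] hole [374.7869 187.4462] [ 0.645  -0.1087  0.11  ]
```

View pics/s26.png

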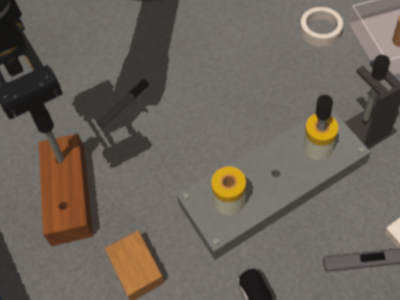

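View pics/t26.png

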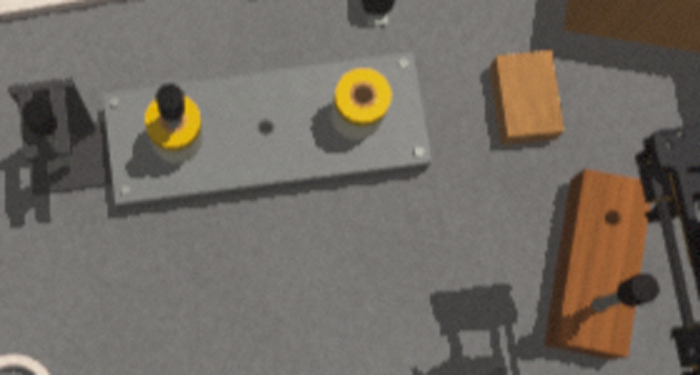

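Roll A with its spindle is at (322,120) in the scene crop, roll B is back over bore0 at (229,190), and the second rack spindle is under the gripper. I'll go down.

>>> {"api": "servo_tool", "payload": {
  "increments": [
    [[-0.0015, -0.002, 0.0, 0, 0, 0, 1], [-0.0015, -0.002, 0.03, 0, 0, 0, 1], [-0.0015, -0.002, 0.06, 0, 0, 0, 1], [-0.0015, -0.002, 0.085, 0, 0, 0, 1], [-0.0015, -0.002, 0.092, 0, 0, 0, 1], [-0.0015, -0.002, 0.092, 0, 0, 0, 1], [-0.0015, -0.002, 0.092, 0, 0, 0, 1]]
  ]
}}

```text
time_s: 43.9
tool_pos: [0.4417, -0.3397, 0.1569]
tool_rot: [179.9, 0.1, 96.3]
force: [0.1, -0.9, 0.3]
grip_width: 0.0872
```

Run:
```python
from h import *
st(); goal(.442,-.338,.156,96.25)
```

```text
43.9 pos [ 0.4417 -0.3397  0.1569] rot [1.7992e+02 8.0000e-02 9.6300e+01] F [ 0.1 -0.9  0.3] M [-0.03 -0.09 -0.01] w 0.0872
delta [0.0016 0.0005 0.0009] rot [0.08 0.08 0.05]
```

>>> {"api": "servo_tool", "payload": {
  "increments": [
    [[0.0015, 0.0005, 0.001, 0, 0, 0, 1], [0.0015, 0.0005, 0.001, 0, 0, 0, 0.5], [0.0015, 0.0005, 0.001, 0, 0, 0, 0], [0.0015, 0.0005, 0.001, 0, 0, 0, -0.3], [0.0015, 0.0005, 0.001, 0, 0, 0, -0.5], [0.0015, 0.0005, 0.001, 0, 0, 0, -0.6], [0.0015, 0.0005, 0.001, 0, 0, 0, -0.7], [0.0015, 0.0005, 0.001, 0, 0, 0, -0.8], [0.0015, 0.0005, 0.001, 0, 0, 0, -0.8], [0.0015, 0.0005, 0.001, 0, 0, 0, -0.8]]
  ],
  "squeeze": 20
}}

```text
time_s: 44.9
tool_pos: [0.4411, -0.3378, 0.1545]
tool_rot: [-180.0, 0.0, 96.3]
force: [0.2, -0.1, 0.6]
grip_width: 0.0256
```

Run:
```python
from h import *
st()
```

```text
44.9 pos [ 0.4411 -0.3378  0.1545] rot [-180.      0.     96.28] F [ 0.2 -0.1  0.6] M [-0.   -0.11  0.01] w 0.0256
```

>>> {"api": "servo_tool", "payload": {
  "increments": [
    [[0, 0, -0.01, 0, 0, 0, -0.8], [0, 0, -0.04, 0, 0, 0, -0.8], [0, 0, -0.08, 0, 0, 0, -0.8], [0, 0, -0.12, 0, 0, 0, -0.8], [0.02, 0.02, -0.14, 0, 0, 0, -0.8], [0.05, 0.055, -0.14, 0, 0, 0, -0.8], [0.08, 0.09, -0.14, 0, 0, 0, -0.8], [0.11, 0.12, -0.14, 0, 0, 0, -0.8], [0.14, 0.155, -0.14, 0, 0, 0, -0.8], [0.17, 0.19, -0.14, 0, 0, 0, -0.8], [0.2, 0.22, -0.14, 0, 0, 0, -0.8], [0.209, 0.229, -0.14, 0, 0, 0, -0.8], [0.209, 0.229, -0.14, 0, 0, 0, -0.8], [0.209, 0.229, -0.14, 0, 0, 0, -0.8], [0.209, 0.229, -0.14, 0, 0, 0, -0.8], [0.209, 0.229, -0.14, 0, 0, 0, -0.8], [0.209, 0.229, -0.14, 0, 0, 0, -0.8]]
  ]
}}

```text
time_s: 46.6
tool_pos: [0.6454, -0.1066, 0.2948]
tool_rot: [-180.0, 0.1, 96.1]
force: [0.3, 0.0, -0.6]
grip_width: 0.025
```

Run:
```python
from h import *
st(); b=c0-.095*yd; goal(*b,.2,96.25)
S=cam('scene')
crop(S,(220,220,350,370),'pics/s27.png',4)
t=env.get_obs()['tool_pos']
t,o=pinline(S,t[2]-.135,t[2]-.045,0,5)
for z,q,p in o: print(round(z,3),q.round(2),int(q[0])-14); print(p.mean(1).astype(int))
```

```text
46.6 pos [ 0.6454 -0.1066  0.2948] rot [-1.800e+02  5.000e-02  9.615e+01] F [ 0.3  0.  -0.6] M [ 0.   -0.1  -0.01] w 0.025
delta [0.0014 0.0006 0.0948] rot [-0.    0.05 -0.1 ]
0.16 [287.08 315.51] 273
[123 123 123 124 123 122 122 123 126 128 123 112 103  99  95  91  86  88
 101 118 127 125 123 123 124 125 126 126 126]
0.182 [286.64 308.25] 272
[122 121 121 121 120 121 122 123 124 123 119 112 104 100  98  95  90  85
  84  92 107 117 120 121 121 122 124 124 124]
0.205 [286.18 300.69] 272
[121 122 122 123 124 125 126 125 123 120 115 107 101  99  98  95  90  86
  86  96 110 118 119 118 115 115 117 119 119]
0.227 [285.7  292.81] 271
[123 121 120 120 121 123 123 122 121 121 120 115 106 101 100  99  96  91
  87  84  82  71  52  36  28  27  27  26  27]
0.25 [285.2  284.59] 271
[122 122 122 122 122 122 121 121 122 123 121 114 105 100  98  93  85  78
  74  74  69  55  39  30  29  31  33  35  36]
```

View pics/s27.png

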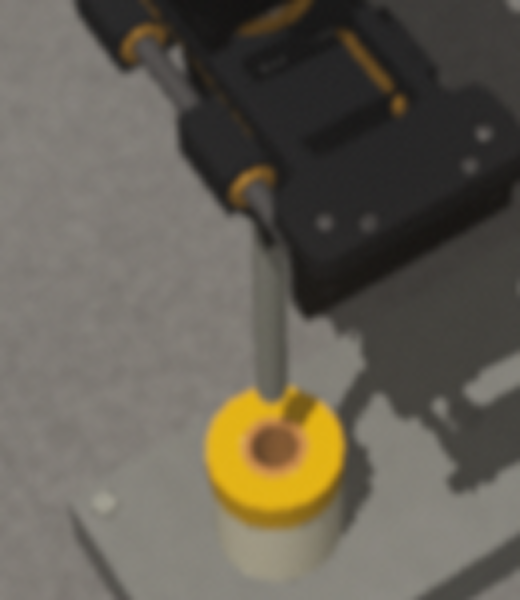

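>>> {"api": "servo_tool", "payload": {
  "increments": [
    [[-0.001, 0, 0.0, 0, 0, 0, -0.8], [-0.001, 0, 0.015, 0, 0, 0, -0.8], [-0.001, 0, 0.025, 0, 0, 0, -0.8], [-0.001, 0, 0.025, 0, 0, 0, -0.8], [-0.001, 0, 0.025, 0, 0, 0, -0.8]]
  ]
}}

```text
time_s: 47.15
tool_pos: [0.6456, -0.106, 0.2687]
tool_rot: [-179.9, -0.0, 96.3]
force: [0.2, -0.4, -2.2]
grip_width: 0.0251
```

Run:
```python
from h import *
st(); b=c0-.095*yd; goal(*(b-.0017*yd),.2,96.25)
S=cam('scene')
crop(S,(220,220,350,370),'pics/s28.png',4)
t=env.get_obs()['tool_pos']
t,o=pinline(S,t[2]-.125,t[2]-.045,0,5)
for z,q,p in o: print(round(z,3),q.round(2),int(q[0])-14); print(p.mean(1).astype(int))
```

```text
47.15 pos [ 0.6456 -0.106   0.2687] rot [-1.7992e+02 -2.0000e-02  9.6280e+01] F [ 0.2 -0.4 -2.2] M [-0.02 -0.09  0.02] w 0.0251
delta [-0.001   0.0004  0.0687] rot [-0.08 -0.02  0.03]
0.144 [287.65 320.49] 273
[125 126 130 135 140 143 143 143 143 142 139 130 116 104  99  96  90  85
  83  83  83  80  79  80  84  93 106 119 126]
0.164 [287.27 314.23] 273
[122 122 123 123 123 122 121 121 123 124 121 113 105 100  98  95  90  85
  87  99 115 124 127 127 126 126 126 126 126]
0.184 [286.88 307.74] 272
[122 121 121 121 121 121 122 123 124 123 122 117 108 102 100  98  95  90
  85  85  93 101  94  75  52  38  33  35  42]
0.204 [286.48 301.02] 272
[121 122 122 123 124 125 126 125 123 121 119 114 106 101 101 100  96  91
  87  83  82  73  53  36  28  27  29  29  30]
0.224 [286.06 294.04] 272
[121 119 119 120 122 122 121 120 121 122 121 115 106 101 100  96  89  81
  74  68  61  50  39  35  36  39  41  42  42]
```

View pics/s28.png

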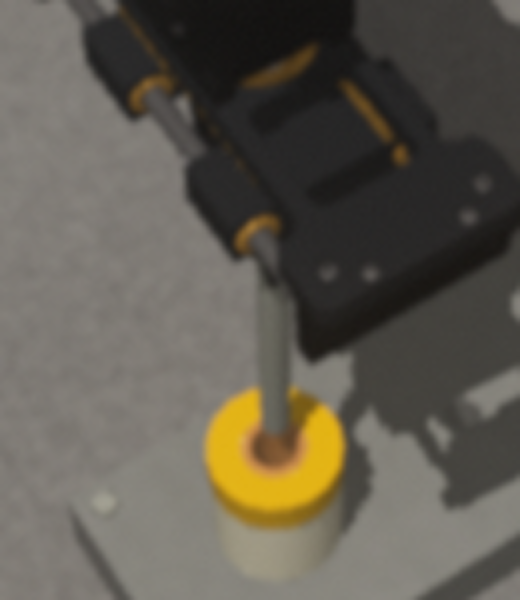

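>>> {"api": "servo_tool", "payload": {
  "increments": [
    [[-0.0012, 0, 0.01, 0, 0, 0, -0.8], [-0.0012, 0, 0.02, 0, 0, 0, -0.8], [-0.0012, 0, 0.03, 0, 0, 0, -0.8], [-0.0012, 0, 0.04, 0, 0, 0, -0.8], [-0.0012, 0, 0.05, 0, 0, 0, -0.8], [-0.0012, 0, 0.06, 0, 0, 0, -0.8], [-0.0012, 0, 0.07, 0, 0, 0, -0.8], [-0.0012, 0, 0.07, 0, 0, 0, -0.8]]
  ]
}}

```text
time_s: 48.0
tool_pos: [0.6451, -0.1072, 0.1975]
tool_rot: [-179.8, -0.0, 96.3]
force: [-0.8, 0.0, -1.8]
grip_width: 0.0253
```

Run:
```python
from h import *
st(); b=c0-.095*yd; goal(*(b-.0017*yd),.178,96.25)
S=cam('scene')
crop(S,(220,240,350,370),'pics/s29.png',4)
```

```text
48.0 pos [ 0.6451 -0.1072  0.1975] rot [-1.7983e+02 -4.0000e-02  9.6280e+01] F [-0.8  0.  -1.8] M [-0.01 -0.08  0.01] w 0.0253
delta [0.0002 0.001  0.0195] rot [-0.17 -0.04  0.03]
```

View pics/s29.png

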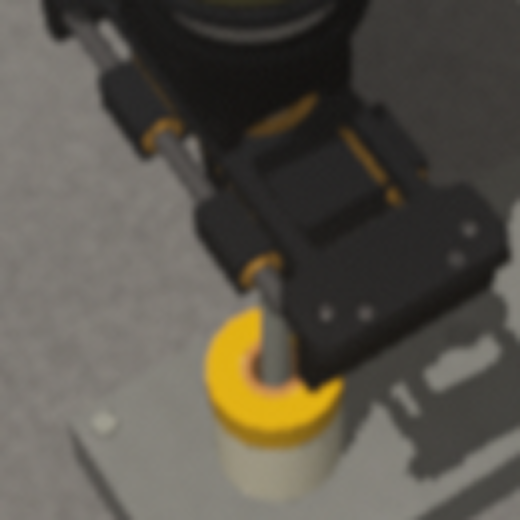

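The pin is inside the roll at (275,370) with no contact. I'll continue towards the bore.

>>> {"api": "servo_tool", "payload": {
  "increments": [
    [[0, 0.0005, 0.004, 0, 0, 0, -0.8], [0, 0.0005, 0.008, 0, 0, 0, -0.8], [0, 0.0005, 0.012, 0, 0, 0, -0.8], [0, 0.0005, 0.016, 0, 0, 0, -0.8], [0, 0.0005, 0.02, 0, 0, 0, -0.8], [0, 0.0005, 0.02, 0, 0, 0, -0.8]]
  ]
}}

```text
time_s: 48.65
tool_pos: [0.6462, -0.1071, 0.1787]
tool_rot: [-179.9, -0.0, 96.3]
force: [-0.1, -0.3, -1.3]
grip_width: 0.0258
```

Run:
```python
from h import *
st(); b=c0-.095*yd; goal(*(b-.0017*yd),.154,96.25)
```

```text
48.65 pos [ 0.6462 -0.1071  0.1787] rot [-1.7993e+02 -1.0000e-02  9.6280e+01] F [-0.1 -0.3 -1.3] M [-0.04 -0.08 -0.04] w 0.0258
delta [ 0.0002 -0.0001  0.0247] rot [-0.07 -0.01  0.03]
```

>>> {"api": "servo_tool", "payload": {
  "increments": [
    [[0, 0, 0.004, 0, 0, 0, -0.8], [0, 0, 0.008, 0, 0, 0, -0.8], [0, 0, 0.012, 0, 0, 0, -0.8], [0, 0, 0.016, 0, 0, 0, -0.8], [0, 0, 0.02, 0, 0, 0, -0.8], [0, 0, 0.023, 0, 0, 0, -0.8], [0, 0, 0.023, 0, 0, 0, -0.8]]
  ]
}}

```text
time_s: 49.35
tool_pos: [0.6463, -0.1072, 0.1559]
tool_rot: [-179.9, -0.0, 96.3]
force: [-0.8, 0.8, -1.8]
grip_width: 0.0253
```

Run:
```python
from h import *
st()
```

```text
49.35 pos [ 0.6463 -0.1072  0.1559] rot [-1.7994e+02 -1.0000e-02  9.6280e+01] F [-0.8  0.8 -1.8] M [-0.02 -0.08  0.02] w 0.0253
```

>>> {"api": "servo_tool", "payload": {
  "increments": [
    [[0, 0, 0.001, 0, 0, 0, -0.8], [0, 0, 0.002, 0, 0, 0, -0.8], [0, 0, 0.003, 0, 0, 0, -0.8], [0, 0, 0.004, 0, 0, 0, -0.8], [0, 0, 0.005, 0, 0, 0, -0.8], [0, 0, 0.005, 0, 0, 0, -0.8]]
  ]
}}

```text
time_s: 49.95
tool_pos: [0.6471, -0.1071, 0.1525]
tool_rot: [179.9, 0.0, 96.3]
force: [-1.0, -0.5, 3.2]
grip_width: 0.0256
```

Run:
```python
from h import *
st()
```

```text
49.95 pos [ 0.6471 -0.1071  0.1525] rot [1.7994e+02 3.0000e-02 9.6280e+01] F [-1.  -0.5  3.2] M [0.03 0.18 0.  ] w 0.0256
```

Contact at TCP z = 0.1525 puts the tip at 8 mm: seated. I'll release and retreat.

>>> {"api": "servo_tool", "payload": {
  "increments": [
    [[0, 0, -0.001, 0, 0, 0, -0.5], [0, 0, -0.001, 0, 0, 0, -0.1], [0, 0, -0.001, 0, 0, 0, 0.4], [0, 0, -0.001, 0, 0, 0, 0.7], [0, 0, -0.02, 0, 0, 0, 1], [0, 0, -0.06, 0, 0, 0, 1], [0, 0, -0.1, 0, 0, 0, 1], [-0.03, -0.02, -0.12, 0, 0, 0, 1], [-0.07, -0.04, -0.12, 0, 0, 0, 1], [-0.11, -0.06, -0.12, 0, 0, 0, 1], [-0.15, -0.08, -0.12, 0, 0, 0, 1], [-0.19, -0.1, -0.12, 0, 0, 0, 1], [-0.23, -0.13, -0.12, 0, 0, 0, 1], [-0.27, -0.16, -0.12, 0, 0, 0, 1], [-0.27, -0.16, -0.12, 0, 0, 0, 1], [-0.27, -0.16, -0.12, 0, 0, 0, 1], [-0.27, -0.16, -0.12, 0, 0, 0, 1]]
  ]
}}

```text
time_s: 51.65
tool_pos: [0.5181, -0.3914, 0.2716]
tool_rot: [179.9, -0.0, 96.4]
force: [0.1, 0.9, -0.5]
grip_width: 0.0867
```

Run:
```python
from h import *
st()
S=cam('scene');T=cam('top')
cv2.imwrite('pics/s30.png',S['frame']);cv2.imwrite('pics/t30.png',T['frame'])
crop(S,(220,180,480,390),'pics/s30c.png',3)
np.set_printoptions(precision=4,suppress=True)
for n,c in(('s',S),('t',T)):
    hsv=cv2.cvtColor(c['frame'],cv2.COLOR_BGR2HSV)
    m=cv2.inRange(hsv,(20,150,100),(32,255,255))
    for q in cv2.findContours(m,cv2.RETR_EXTERNAL,cv2.CHAIN_APPROX_NONE)[0]:
        if cv2.contourArea(q)>60: 
            e=cv2.minEnclosingCircle(q); p=plane(c,e[0],.11)
            if p[1]<.3: print(n,e,p)
```

```text
51.65 pos [ 0.5181 -0.3914  0.2716] rot [ 1.7995e+02 -5.0000e-02  9.6390e+01] F [ 0.1  0.9 -0.5] M [ 0.02 -0.12  0.05] w 0.0867
s ((288.4396667480469, 333.74139404296875), 17.8800048828125) [ 0.6509 -0.108   0.11  ]
s ((381.1363525390625, 278.3484802246094), 16.628509521484375) [0.6302 0.0779 0.11  ]
t ((298.62225341796875, 198.29937744140625), 11.297191619873047) [0.6225 0.0784 0.11  ]
t ((374.6396789550781, 188.3126983642578), 11.29017448425293) [ 0.6428 -0.1083  0.11  ]
```

View pics/s30.png

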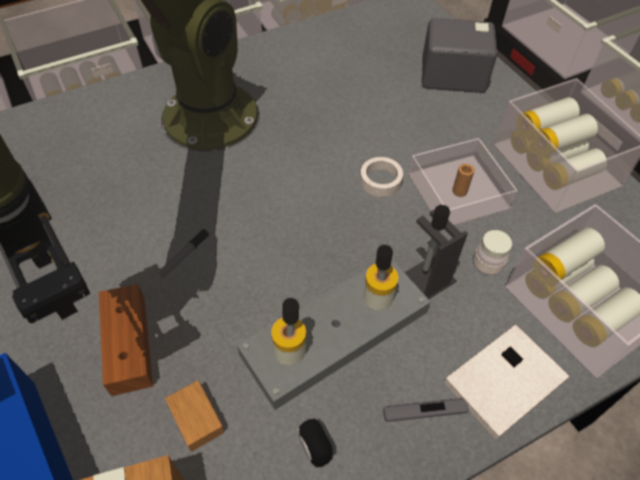

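View pics/t30.png

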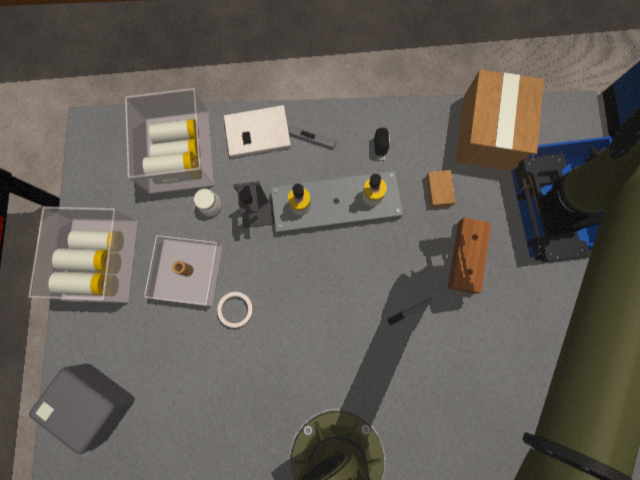

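View pics/s30c.png

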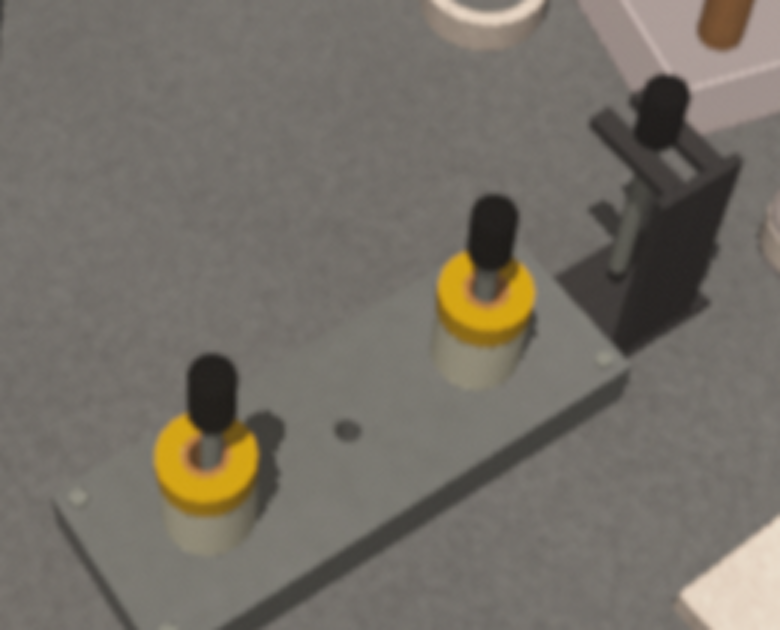

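Both rolls stand over bore0 and bore2 with their spindles in. The spare hangs in the notch, the core is in the bin, bore1 is empty and the bystanders have not moved. I'll hand it in.

Run:
```python
from h import *
S=cam('scene')
for b in(c0-.095*yd,c0+.095*yd): print('grip top expected px',proj(S,[*b,.188]).round(1))
st(); print(env.sign_off())
```

```text
grip top expected px [[287.2 306.3]]
grip top expected px [[387.3 248.5]]
51.8 pos [ 0.5184 -0.391   0.2718] rot [ 1.7997e+02 -1.0000e-02  9.6470e+01] F [ 0.1 -0.7  0.4] M [-0.04 -0.09  0.05] w 0.0868
the job is handed in; nothing more can be done
None
```

The job is done and handed in at about 52 s.

- **Order:** I drew spindle0 out and hung it in the notch, then put the spent core in the bin. After that I loaded the two rolls that were present, over bore2 and bore0, each with a rack spindle through it.
- **Knocked roll:** the bore0 roll was knocked a few centimetres aside while I was lowering its spindle beside it. I used that spindle in bore2 instead, set the roll back, and pinned it with the other rack spindle.
- **Last checks:**
  - Both spindles met firm contact with the tip about 8 mm above the table, which is the bore floor.
  - In the final pictures both rolls stand upright, about 2 mm off the bores by camera, and the core stands in the bin.
  - The spare hangs by its grip in the notch, bore1 is empty, and the tape, pen, jar and other items look unmoved.
- **Disagreements:**
  - The two cameras differed by 2 to 4 mm, so I relied on the gripped position and contact for the final fits.
  - I computed where the grip tops should appear in the scene view when seated. By eye they look right, but I did not measure them.

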